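Put the eyelet press's punches and dies back in their caddy

ROBOT

A 7-joint arm with a two-finger parallel gripper is mounted at the origin on a cart in front of the work surface, level with it; the furniture and walls round the work are solid. World frame = base frame: x ahead of the robot, y to its left, z up, the work surface at z = 0. Lengths are in m, angles in rad, forces in N, time in s.
With the tool pointing down it reaches from about 0.425 to 0.875 m from the base axis. Payload 4.7 kg.
Tool frame: the origin (TCP) lies between the finger pads; the fingertips stand 11 mm ahead of it and the grasp point (between the pads) lies 8 mm behind it; z points along the fingers, y is the direction in which the jaws open and shut (so a half turn about z gives the same grasp; the last joint's range is limited). The gripper opens to 87 mm and grips with 3 to 60 N. Pads are 19 mm wide; open, the fingers measure 117 mm over their backs; the gripper's body (75 mm by 190 mm) begins 51 mm behind the grasp point.
Start: joints at [-1.123, 0.321, -0.07, 1.45, 0.023, 1.371, -0.057], TCP at [0.273, 0.59, 0.201] pointing down, gripper open.
Joint ranges: [-2.86, 2.86], [-0.3, 2.09], [-1.38, 1.24], [0.06, 2.45], [-1.56, 4.7], [0.09, 2.05], [-2.69, 2.69]. Speed limits (rad/s): [2.57, 2.57, 3.14, 3.14, 3.14, 3.14, 3.14].

INTERFACE

Orientations are given as a rotation vector (axis times angle).
In Python, from bench import ctrl gives the robot as it stands.
- The arm moves only by the tool servo_tool, never from a script. Its argument "series" is a list of rows, each an object with "travel": the shift along the tool's x, y, z in m, a list of three; "angular": the turn, a rotation vector about the tool's x, y, z in rad, a list of three. A call has 1 to 5 rows; each row shifts and turns the commanded pose from where the row before left it, along the tool's axes as they then stand; what a row does not reach is not made up. A row lasts 1/10 s, in which the tool goes at most 50 mm and 8.59 degrees, less where a joint would pass 70% of its speed; a pose out of reach is approached as far as the arm can. A call with a gripper value outside its range is refused whole. "claw" is the finger opening in m, from 0 to 0.087, set as the call begins (left out, the last holds). The fingers move at their own pace and stop on an object; "squeeze" is the grip in N (left out, the last holds). Time passes only in rows, so rows that do not move let the fingers close. It gives the time, the measured TCP pose, the force and the opening at its end, in the units of the state.
- ctrl.get_state(): the state, without advancing time (a new reading comes with each control period).
- ctrl.get_image(name): name is "scene" or "top" or "wrist"; returns the picture (384x512x3 uint8, red, green, blue); there is no depth.
- ctrl.calibration(name): a dict with "fx", "fy", "cx", "cy" (pixels), "distortion" ([k1, k2, p1, p2, k3] as OpenCV has them; the pictures are not rectified), "rvec" (rotation vector, rad) and "tvec" (3), from world to camera coordinates, as OpenCV has them. Camera axes: x right, y down, z forward; pixel columns grow to the right and rows downward; lengths in m; the calibration is good to about 2 mm. A picture is of the moment at which its call begins: read the wrist's pose just before it. calibration takes no time and is no camera call; for the wrist camera it gives the pose at the moment of the call.
- ctrl.close_job(): hands the job in, once; it reports no verdict.
The state is a dict: "time": time; "joint_positions": joint angles; "qd": joint speeds; "joint_torque": joint torques, N m; "position": TCP position; "tool_rot": TCP orientation; "ft_force": force on the tool from outside, world axes, zero at the start; "torque": the same for the moment, N m; "grip_width": opening from 0.0 (shut) to 1.0 (fully open).
Only numpy, scipy, OpenCV 4.12 (cv2) and the standard library are available. Lean on these libraries where they do the work, as an engineer would, in place of code of your own. Each camera call takes 0.05 s, during which the arm holds its last target.

TASK

Put the four loose setting tools of the eyelet press back in the wooden caddy, one tool to a bin, standing upright: the two slim punches in the two round bins (either way), the two squat dies in the two square bins (either way). The hex nut and the hex bolt only look like press tools; leave them where they stand.

Things in the scene. Friction and masses are not known exactly. Their poses are not given: they have to be found in the camera images.
- headed_punch: turned black steel punch, round, 36 mm tall, a wider round head (diameter 19 mm) at the top and a slimmer shank below (for contact it behaves as a plain cylinder of diameter 19 mm over its whole height). Stands loose and upright on the bench at the start. Origin at the centre of its underside, z up along its axis.
- footed_punch: turned grey steel punch, round, 34 mm tall, with a wider round foot of diameter 20 mm at the bottom and a plain smooth narrower stem on top. Its contact shape is a convex hull: 20 mm wide at the foot, tapering towards the stem. Stands loose and upright on the bench at the start. Origin at the centre of its underside, z up along its axis.
- stepped_die: turned grey steel die, round and squat, 22 mm tall, diameter 23 mm, with a short narrower step on top. Stands loose and upright on the bench at the start. Origin at the centre of its underside, z up along its axis.
- dished_die: turned brass die, a plain round squat block, 18 mm tall, diameter 25 mm, with a shallow dish in its top. Stands loose and upright on the bench at the start. Origin at the centre of its underside, z up along its axis.
- hex_nut: look-alike to be left alone: steel hexagon nut lying flat, 30 mm across its flats, 18 mm tall, with an open bore of 19 mm. Loose; origin at the centre of its underside.
- hex_bolt: look-alike to be left alone: steel bolt standing on its hexagon head (30 mm across flats, 12 mm tall), its threaded stem of diameter 20 mm pointing up, 55 mm tall in all. Loose; origin at the centre of its underside.
- round_bin_1: round grey bin for a punch: shallow dish, outer diameter 54 mm, inner diameter 42 mm, fixed with the other three in one row (any order), centres 66 mm apart, along a wooden board 302 x 72 mm, 8 mm thick, end cleats 16 mm high. Origin: centre of its underside, 10 mm above the bench (the board lies on a 2 mm cutting mat); its floor is 4 mm and its rim 9 mm above the origin. x along the row, y across, z up.
- round_bin_2: the other round bin for a punch, the same size and build as round_bin_1, on the same caddy board; origin and axes as there.
- square_bin_1: square grey bin for a die: shallow dish, outside 54 x 54 mm, inside 46 x 46 mm, fixed with the other three in one row (any order), centres 66 mm apart, along a wooden board 302 x 72 mm, 8 mm thick, end cleats 16 mm high. Origin: centre of its underside, 10 mm above the bench (the board lies on a 2 mm cutting mat); its floor is 4 mm and its rim 9 mm above the origin. x along the row, y across, z up.
- square_bin_2: the other square bin for a die, the same size and build as square_bin_1, on the same caddy board; origin and axes as there.

How it is judged:
By the outcome, as a careful person would: the job done as asked, in the order asked, and still so for the second after the job is handed in, with the robot touching nothing.
It also fails if it takes over 96 s, if anything falls off the work surface, if the arm or the gripper's body presses on something with over 40 N, if the wrist force passes 120 N, or if a joint passes its speed limit or range.

## Working session

There is one attempt and no reset: what is moved stays moved. The work goes in short steps, Python scripts to look and compute and a tool call to move; the robot and the scene stay as the last step left them, time stands still between calls to the robot, and variables do not carry over. Pictures are saved under pics/ and viewed, and the job is handed in when it is done.

Besides the shell and the picture viewer there is one more tool, called after "Request:" by a JSON object that holds its "op" and its "data", one argument or row to a line. servo_tool: Moves the arm, as the interface text tells. Its arguments: {"type":"object","properties":{"series":{"type":"array","items":{"type":"object","properties":{"travel":{"type":"array","items":{"type":"number"}},"angular":{"type":"array","items":{"type":"number"}}}}},"claw":{"type":"number"},"squeeze":{"type":"number"}},"required":["series"]}

```bash
ls; mkdir -p pics; cat > h.py <<'E'
import numpy as np, cv2
from bench import ctrl
def save(n,f,crop=None,s=1):
    im=ctrl.get_image(n); cv2.imwrite('pics/raw_'+f,im[:,:,::-1]); cv2.imwrite('pics/'+f,im[:,:,::-1]); return im
def px2w(c,u,v,z):
    K=np.array([[c['fx'],0,c['cx']],[0,c['fy'],c['cy']],[0,0,1.]])
    p=cv2.undistortPoints(np.array([[[u,v]]],float),K,np.array(c['distortion'],float))[0,0]
    R=cv2.Rodrigues(np.array(c['rvec'],float))[0]; t=np.array(c['tvec'],float)
    o=-R.T@t; d=R.T@np.array([p[0],p[1],1]); return o+d*(z-o[2])/d[2]
def w2px(c,P):
    K=np.array([[c['fx'],0,c['cx']],[0,c['fy'],c['cy']],[0,0,1.]])
    return cv2.projectPoints(np.array(P,float).reshape(-1,1,3),np.array(c['rvec'],float),np.array(c['tvec'],float),K,np.array(c['distortion'],float))[0][:,0]
E
python3 - <<'E'
from h import *
print(ctrl.get_state())
for n in ['scene','top','wrist']:
    save(n,n+'0.png'); c=ctrl.calibration(n); R=cv2.Rodrigues(np.array(c['rvec']))[0]
    print(n,c['fx'],-R.T@np.array(c['tvec']))
E
```

```text
pics
{'time': 0.0, 'joint_positions': array([-1.12288763,  0.3218266 , -0.07007284,  1.45165717,  0.02260091,
        1.37073307, -0.05687985]), 'qd': array([-1.04726744e-03, -1.97150838e-03,  1.83796421e-03, -5.05640155e-04,
       -1.16066440e-03, -3.95036909e-04, -9.97651047e-05]), 'joint_torque': array([-1.96337569e-04, -4.91286671e+01, -4.03991975e-01, -3.12527812e+01,
       -6.38793991e-02,  4.34839132e-02,  1.43017464e-04]), 'position': array([0.27303116, 0.589257  , 0.20016803]), 'tool_rot': array([-6.75969729e-01, -3.06770027e+00,  2.84757339e-03]), 'ft_force': array([-0.76984181,  0.32059076, -0.07463747]), 'torque': array([-0.01686267, -0.03734309,  0.01278646]), 'grip_width': 1.0046925546848058}
scene 500.04032578384107 [-0.39187637 -0.521783    0.71556845]
top 458.05540061758666 [0.34376179 0.00801088 1.13271314]
wrist 321.9352548169245 [0.19583586 0.62342237 0.3824832 ]
```

View pics/top0.png

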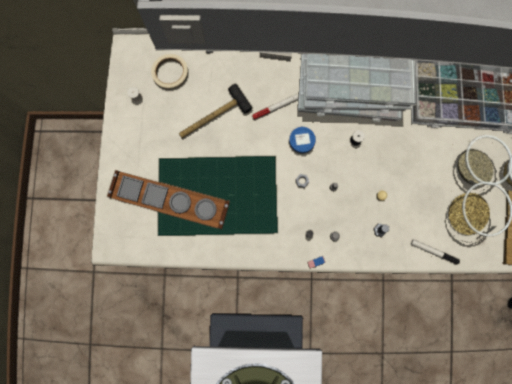

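View pics/scene0.png

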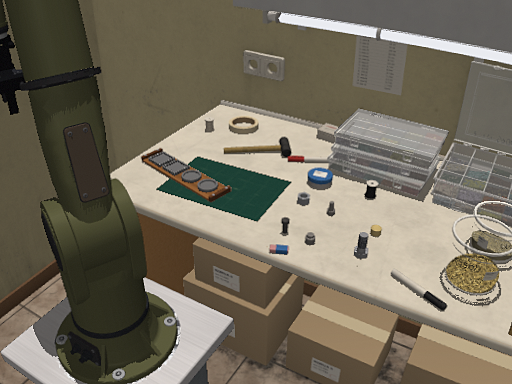

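View pics/wrist0.png

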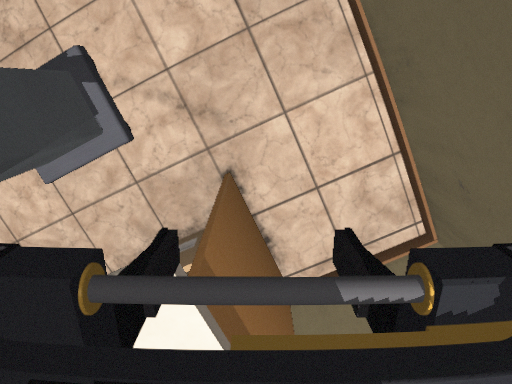

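```bash
python3 - <<'E'
from h import *
a=cv2.imread('pics/raw_top0.png')
cv2.imwrite('pics/c1.png',cv2.resize(a[120:250,270:420],None,fx=5,fy=4.6154*1.0,interpolation=cv2.INTER_CUBIC) if 0 else cv2.resize(a[120:250,270:420],None,fx=5,fy=5,interpolation=cv2.INTER_CUBIC)[:600])
cv2.imwrite('pics/c2.png',cv2.resize(a[150:250,95:245],None,fx=5,fy=5,interpolation=cv2.INTER_CUBIC))
c=ctrl.calibration('top')
for p in [(0,0,0),(.5,0,0),(.5,.3,0),(.27,.59,.2),(.27,.59,0)]: print(p,w2px(c,[p]))
for u,v in [(100,268),(112,30),(500,268)]: print(px2w(c,u,v,0))
E
```

```text
(0, 0, 0) [[255.02024662 410.45859725]]
(0.5, 0, 0) [[260.34274987 206.13527451]]
(0.5, 0.3, 0) [[141.20754376 202.74075318]]
(0.27, 0.59, 0.2) [[-16.62994673 291.51577531]]
(0.27, 0.59, 0) [[ 26.30446686 288.82392738]]
[0.33280293 0.3954762  0.        ]
[0.97880396 0.4235183  0.        ]
[ 0.35364371 -0.62799122  0.        ]
```

View pics/c1.png

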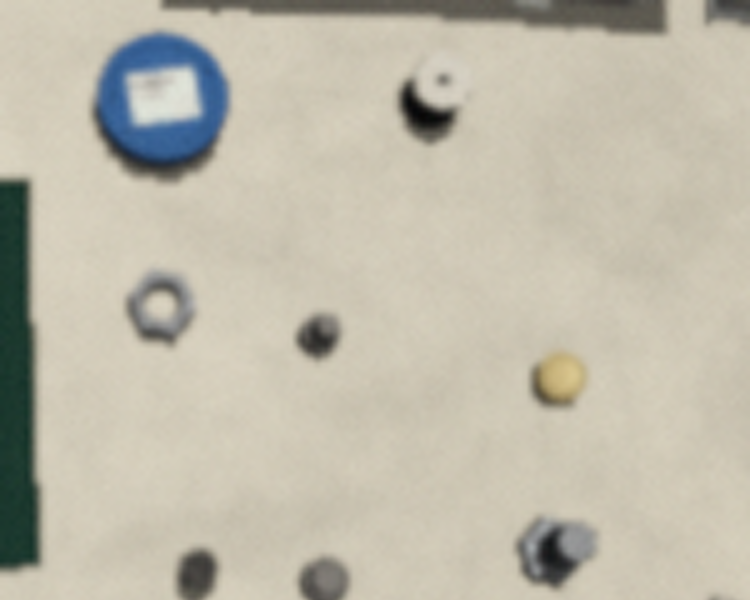

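View pics/c2.png

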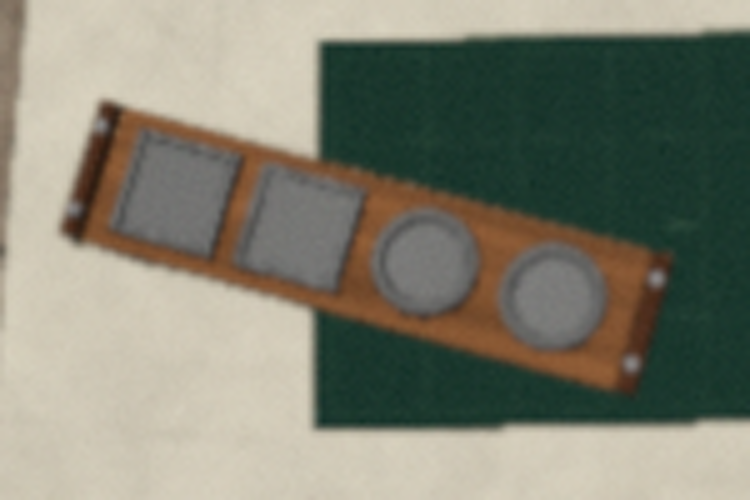

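```bash
python3 - <<'E'
from h import *
c=ctrl.calibration('top')
t=lambda x,y,ox,oy:(x/5+ox-.4,y/5+oy-.4)
def s(n,x,y,z,ox=270,oy=120):
    u,v=t(x,y,ox,oy); print(n,(u,v),px2w(c,u,v,z).round(4))
s('brass top',560,376,.018); s('stepped top',325,579,.022); s('footed top',325,327,.034); s('headed top',202,566,.036);s('bolt top',576,542,.055);s('nut',161,308,.018)
for n,x,y in [('sq1',178,192),('sq2',302,228),('r1',425,262),('r2',553,297)]: s(n,x,y,.019,95,150)
for n,x,y in [('c1',108,103),('c2',668,255),('c3',632,395),('c4',66,235)]: s(n,x,y,.026 ,95,150)
a=cv2.imread('pics/raw_top0.png')
cv2.imwrite('pics/c3.png',cv2.resize(a[215:255,295:355],None,fx=12,fy=12,interpolation=cv2.INTER_CUBIC))
a=cv2.imread('pics/raw_scene0.png')
cv2.imwrite('pics/c4.png',cv2.resize(a[180:265,265:395],None,fx=6,fy=6,interpolation=cv2.INTER_CUBIC))
E
```

```text
brass top (381.6, 194.79999999999998) [ 0.5344 -0.3028  0.018 ]
stepped top (334.6, 235.4) [ 0.4298 -0.1831  0.022 ]
footed top (334.6, 185.0) [ 0.5527 -0.1807  0.034 ]
headed top (310.0, 232.79999999999998) [ 0.4336 -0.1209  0.036 ]
bolt top (384.8, 228.0) [ 0.4476 -0.2994  0.055 ]
nut (301.8, 181.2) [ 0.5629 -0.1012  0.018 ]
sq1 (130.2, 188.0) [0.5336 0.3256 0.019 ]
sq2 (155.0, 195.2) [0.5172 0.2616 0.019 ]
r1 (179.6, 202.0) [0.502  0.1992 0.019 ]
r2 (205.2, 209.0) [0.4865 0.1352 0.019 ]
c1 (116.19999999999999, 170.2) [0.5766 0.3629 0.026 ]
c2 (228.2, 200.6) [0.5078 0.079  0.026 ]
c3 (221.0, 228.6) [0.4388 0.094  0.026 ]
c4 (107.8, 196.6) [0.5093 0.3791 0.026 ]
```

View pics/c3.png

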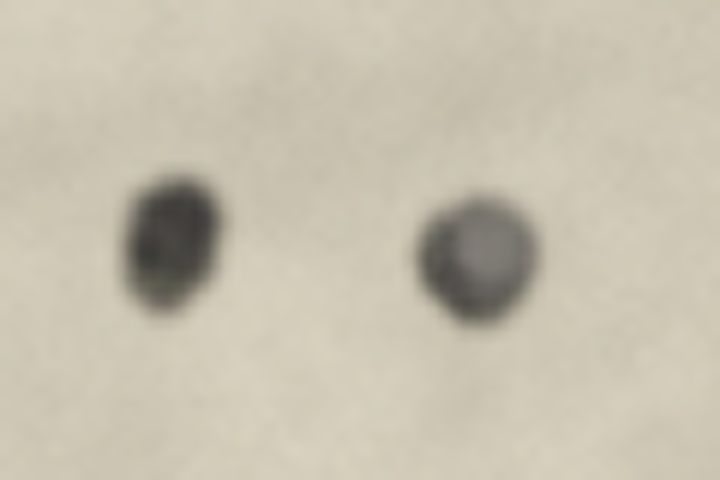

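View pics/c4.png

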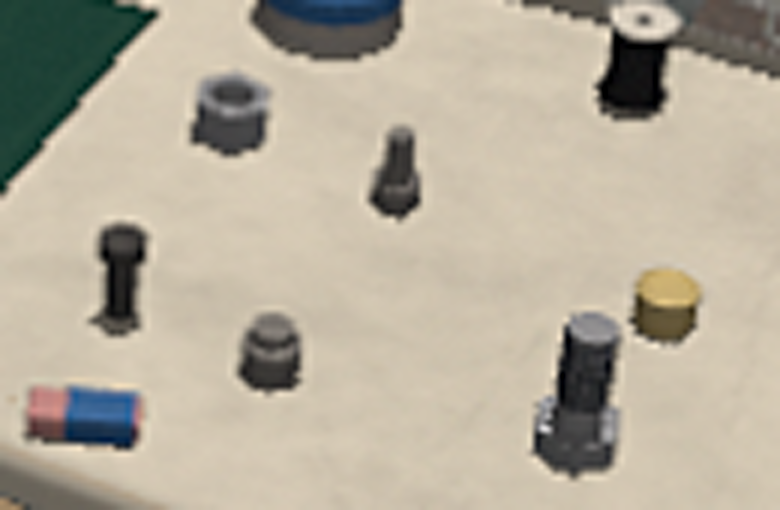

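Request:
{"op": "servo_tool", "data": {
  "series": [
    {"travel": [0,0,0],"angular": [0,0,-0.1443]},
    {"travel": [0,0,0],"angular": [0,0,-0.1443]},
    {"travel": [0,0,0],"angular": [0,0,-0.1443]},
    {"travel": [-0.03,-0.04,0],"angular": [0,0,0]},
    {"travel": [-0.03,-0.04,0],"angular": [0,0,0]}
  ],
  "claw": 0.06
}}

```text
time: 0.65
position: [0.3322, 0.5097, 0.2004]
tool_rot: [0.006, -3.141, 0.001]
ft_force: [1.2, 0.7, 0.4]
grip_width: 0.708
```

Request:
{"op": "servo_tool", "data": {
  "series": [
    {"travel": [-0.025,-0.043,0]},
    {"travel": [-0.025,-0.043,0]},
    {"travel": [-0.025,-0.043,0]},
    {"travel": [-0.025,-0.043,0]},
    {"travel": [-0.01,-0.048,0]}
  ]
}}

```text
$.series[0]: bad value
```

Request:
{"op": "servo_tool", "data": {
  "series": [
    {"travel": [0,-0.048,0]},
    {"travel": [0,-0.048,0]},
    {"travel": [0,-0.048,0]},
    {"travel": [0,-0.048,0]},
    {"travel": [0,-0.048,0]}
  ]
}}

```text
$.series[0]: bad value
```

Request:
{"op": "servo_tool", "data": {
  "series": [
    {"travel": [0,-0.045,0.015]},
    {"travel": [0,-0.045,0.015]},
    {"travel": [0,-0.045,0.01]}
  ]
}}

```text
$.series[0]: bad value
```

```bash
python3 - <<'E'
from h import *
print(ctrl.get_state()['position'])
save('wrist','w1.png')
import pickle; pickle.dump(ctrl.calibration('wrist'),open('cw1.pkl','wb'))
c=ctrl.calibration('wrist')
for n,P in [('brass',(.5344,-.3028,.018)),('stepped',(.4298,-.1831,.022)),('footed',(.5527,-.1807,.034)),('headed',(.4336,-.1209,.036))]: print(n,w2px(c,[P]))
E
```

```text
[0.33217224 0.50970544 0.20044985]
brass [[-156.29902888  271.49738781]]
stepped [[-153.18105376  225.33370635]]
footed [[-135.2263971   293.70778327]]
headed [[-142.48463051  232.69808092]]
```

View pics/w1.png

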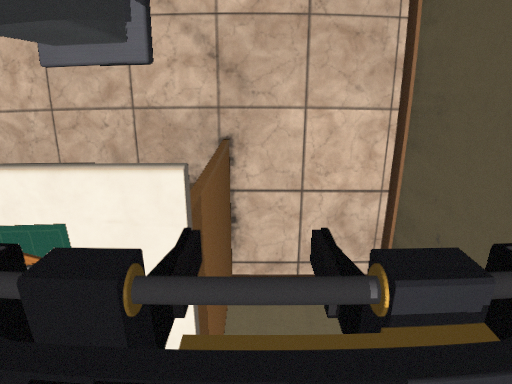

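Request:
{"op": "servo_tool", "data": {
  "series": [
    {"travel": [-0.025,-0.043,0],"angular": [0,0,0]},
    {"travel": [-0.025,-0.043,0],"angular": [0,0,0]},
    {"travel": [-0.025,-0.043,0],"angular": [0,0,0]},
    {"travel": [-0.025,-0.043,0],"angular": [0,0,0]},
    {"travel": [-0.01,-0.048,0],"angular": [0,0,0]}
  ]
}}

```text
time: 1.2
position: [0.4448, 0.2875, 0.201]
tool_rot: [0.004, 3.141, -0.0]
ft_force: [0.2, -0.2, -0.3]
grip_width: 0.686
```

Request:
{"op": "servo_tool", "data": {
  "series": [
    {"travel": [0,-0.048,0],"angular": [0,0,0]},
    {"travel": [0,-0.048,0],"angular": [0,0,0]},
    {"travel": [0,-0.048,0],"angular": [0,0,0]},
    {"travel": [0,-0.048,0],"angular": [0,0,0]},
    {"travel": [0,-0.048,0],"angular": [0,0,0]}
  ]
}}

```text
time: 1.7
position: [0.4424, 0.0478, 0.2013]
tool_rot: [0.002, 3.141, 0.001]
ft_force: [0.7, -0.4, -0.2]
grip_width: 0.691
```

Request:
{"op": "servo_tool", "data": {
  "series": [
    {"travel": [0,-0.045,0.015],"angular": [0,0,0]},
    {"travel": [0,-0.045,0.015],"angular": [0,0,0]},
    {"travel": [0,-0.045,0.01],"angular": [0,0,0]}
  ]
}}

```text
time: 2.0
position: [0.4419, -0.087, 0.1605]
tool_rot: [-0.002, -3.141, -0.001]
ft_force: [1.4, -0.5, 0.2]
grip_width: 0.689
```

```bash
python3 - <<'E'
from h import *
print(ctrl.get_state()['position'])
save('wrist','w2.png')
import pickle; pickle.dump(ctrl.calibration('wrist'),open('cw2.pkl','wb'))
c=ctrl.calibration('wrist')
for n,P in [('brass',(.5344,-.3028,.018)),('stepped',(.4298,-.1831,.022)),('footed',(.5527,-.1807,.034)),('headed',(.4336,-.1209,.036))]: print(n,w2px(c,[P]))
E
```

```text
[ 0.44186955 -0.08699204  0.16047388]
brass [[ 80.72751375 253.59931977]]
stepped [[172.36133153 165.38315263]]
footed [[181.92384739 276.06718022]]
headed [[232.00898736 171.79207646]]
```

View pics/w2.png

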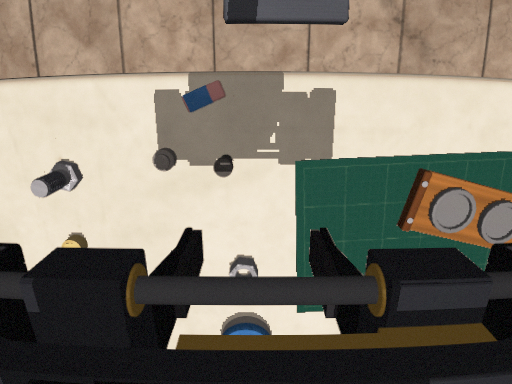

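```bash
python3 - <<'E'
from h import *
a=cv2.imread('pics/w2.png')
cv2.imwrite('pics/c5.png',cv2.resize(a[135:195,130:260],None,fx=6,fy=6,interpolation=cv2.INTER_CUBIC))
cv2.imwrite('pics/c6.png',cv2.resize(a[165:265,390:512],None,fx=5,fy=5,interpolation=cv2.INTER_CUBIC))
E
```

```text
(no output)
```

View pics/c5.png

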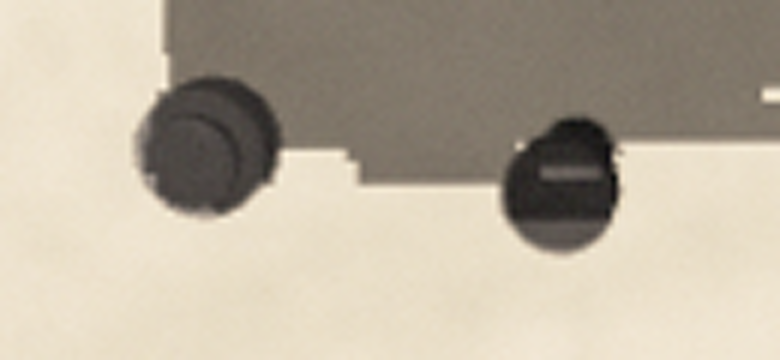

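View pics/c6.png

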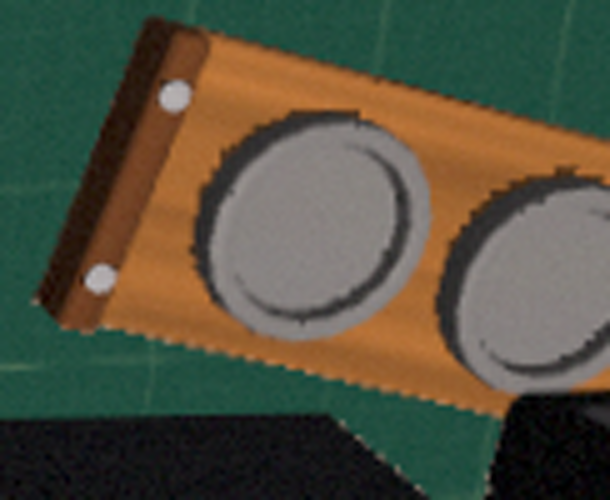

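```bash
python3 - <<'E'
from h import *
import pickle
c=pickle.load(open('cw2.pkl','rb'))
for n,u,v,z in [('stepped',161.4,161.4,.022),('headed',223.1,166.9,.036),('r2',454,210.6,.019)]: print(n,px2w(c,u,v,z))
s=ctrl.calibration('scene')
for n,x,y,z in [('stepped',274,325,.022),('headed',124,234,.036),('footed',400,131,.034),('brass',669,287,.018)]: 
    print('scene',n,px2w(s,265+x/6-.4,180+y/6-.4,z))
E
```

```text
stepped [ 0.42549014 -0.19410715  0.022     ]
headed [ 0.42860108 -0.12945203  0.036     ]
r2 [0.48360537 0.12198413 0.019     ]
scene stepped [ 0.43072414 -0.18538542  0.022     ]
scene headed [ 0.43573802 -0.11893111  0.036     ]
scene footed [ 0.5565715  -0.18130791  0.034     ]
scene brass [ 0.53411084 -0.30537502  0.018     ]
```

```bash
cat >> h.py <<'E'
import pickle
def wrist(f):
    c=ctrl.calibration('wrist'); save('wrist',f+'.png'); pickle.dump(c,open(f+'.pkl','wb')); return c
E
python3 - <<'E'
from h import *
p=np.array([0.44186955,-0.08699204,0.16047388]); q=ctrl.get_state(); print(q['position'],q['qd'].round(3))
d=p-q['position']
c=pickle.load(open('cw2.pkl','rb'))
for n,u,v,z in [('stepped',161.4,161.4,.022),('headed',223.1,166.9,.036),('r2',454,210.6,.019)]: print(n,px2w(c,u,v,z-d[2])+d)
E
```

```text
[ 0.44035984 -0.09568003  0.15943168] [-0.024 -0.018 -0.047 -0.007 -0.004  0.058 -0.189]
stepped [ 0.42722772 -0.18574003  0.022     ]
headed [ 0.43035971 -0.12087916  0.036     ]
r2 [0.48552854 0.13137519 0.019     ]
```

Request:
{"op": "servo_tool", "data": {
  "series": [
    {"travel": [0.007,-0.024,0],"angular": [0,0,0]},
    {"travel": [0,0,0.045],"angular": [0,0,0]},
    {"travel": [0,0,0.03],"angular": [0,0,0]},
    {"travel": [0,0,0],"angular": [0,0,0]},
    {"travel": [0,0,0],"angular": [0,0,0]}
  ],
  "claw": 0.045,
  "squeeze": 25
}}

```text
time: 2.55
position: [0.4357, -0.1092, 0.0867]
tool_rot: [-0.001, -3.141, 0.0]
ft_force: [0.1, 0.4, 0.5]
grip_width: 0.523
```

```bash
python3 - <<'E'
from h import *
c=wrist('w3'); print(ctrl.get_state()['position'])
print(w2px(c,[(.433,-.120,.036)]))
a=cv2.imread('pics/w3.png')
E
```

```text
[ 0.4367019  -0.10927126  0.08761295]
[[243.61304863 200.16055878]]
```

View pics/w3.png

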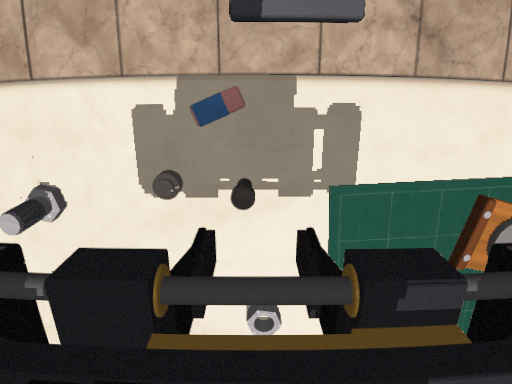

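Request:
{"op": "servo_tool", "data": {
  "series": [
    {"travel": [0.006,-0.012,0],"angular": [0,0,0]},
    {"travel": [0,0,0],"angular": [0,0,0]}
  ]
}}

```text
time: 2.8
position: [0.4299, -0.1233, 0.0877]
tool_rot: [0.005, 3.139, -0.001]
ft_force: [0.7, -0.4, 1.1]
grip_width: 0.516
```

Request:
{"op": "servo_tool", "data": {
  "series": [
    {"travel": [-0.001,0.002,0.035],"angular": [0,0,0]},
    {"travel": [0,0,0.02],"angular": [0,0,0]},
    {"travel": [0,0,0],"angular": [0,0,0]}
  ]
}}

```text
time: 3.1
position: [0.4286, -0.1192, 0.0297]
tool_rot: [-0.002, -3.138, -0.0]
ft_force: [-0.6, -1.2, 0.1]
grip_width: 0.516
```

```bash
python3 - <<'E'
from h import *
c=wrist('w4'); print(ctrl.get_state()['position'])
print(w2px(c,[(.432,-.121,.036)]))
E
```

```text
[ 0.4299501  -0.11954913  0.03116255]
[[255.33550073 240.90802169]]
```

View pics/w4.png

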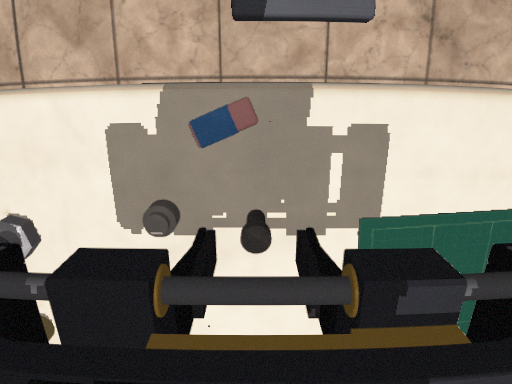

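Request:
{"op": "servo_tool", "data": {
  "series": [
    {"travel": [0,0.0,0.01],"angular": [0,0,0]},
    {"travel": [0,0,0],"angular": [0,0,0]}
  ]
}}

```text
time: 3.35
position: [0.4309, -0.1194, 0.0214]
tool_rot: [0.001, 3.141, 0.0]
ft_force: [0.6, 0.2, 0.0]
grip_width: 0.519
```

Request:
{"op": "servo_tool", "data": {
  "series": [
    {"travel": [0,0,0],"angular": [0,0,0]},
    {"travel": [0,0,0],"angular": [0,0,0]},
    {"travel": [0,0,0],"angular": [0,0,0]},
    {"travel": [0,0,0],"angular": [0,0,0]}
  ],
  "claw": 0.01
}}

```text
time: 3.75
position: [0.4309, -0.1193, 0.0215]
tool_rot: [0.001, 3.141, 0.0]
ft_force: [-0.3, -0.0, 0.1]
grip_width: 0.24
```

Request:
{"op": "servo_tool", "data": {
  "series": [
    {"travel": [0,0,-0.02],"angular": [0,0,0]},
    {"travel": [0,0,-0.04],"angular": [0,0,0]},
    {"travel": [-0.01,0.03,-0.02],"angular": [0,0,0]},
    {"travel": [-0.01,0.045,0],"angular": [0,0,0]},
    {"travel": [-0.01,0.045,0],"angular": [0,0,0]}
  ]
}}

```text
time: 4.25
position: [0.4619, 0.0018, 0.1027]
tool_rot: [0.005, 3.138, 0.002]
ft_force: [0.2, -0.2, -0.4]
grip_width: 0.115
```

Request:
{"op": "servo_tool", "data": {
  "series": [
    {"travel": [-0.01,0.045,0],"angular": [0,0,0]},
    {"travel": [-0.01,0.045,0],"angular": [0,0,0]},
    {"travel": [-0.005,0.03,0],"angular": [0,0,0]},
    {"travel": [0,0.015,0],"angular": [0,0,0]},
    {"travel": [0,0,0],"angular": [0,0,0]}
  ]
}}

```text
time: 4.75
position: [0.4853, 0.1373, 0.101]
tool_rot: [0.004, -3.141, 0.0]
ft_force: [-0.2, 0.1, -0.0]
grip_width: 0.117
```

```bash
python3 - <<'E'
from h import *
c=wrist('w5'); s=ctrl.get_state(); print(s['position'],s['grip_width'])
for P in [(.4865,.1352,.019),(.502,.1992,.019)]: print(w2px(c,[P]))
E
```

```text
[0.48551402 0.13498477 0.10106023] 0.11354158392937468
[[255.08212382 192.1967    ]]
[[327.58482777 209.15494132]]
```

View pics/w5.png

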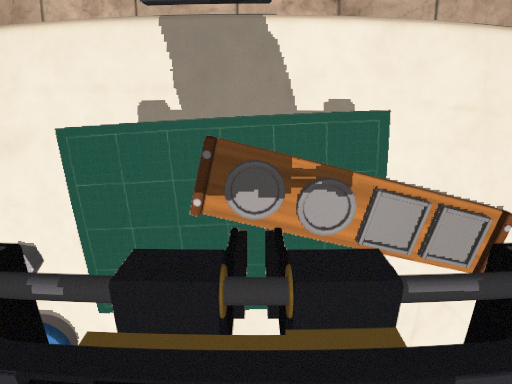

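```bash
python3 - <<'E'
from h import *
save('top','t2.png'); save('scene','s2.png')
a=cv2.imread('pics/t2.png'); b=cv2.imread('pics/s2.png')
cv2.imwrite('pics/c7.png',cv2.resize(a[170:250,255:395],None,fx=5,fy=5,interpolation=cv2.INTER_CUBIC))
cv2.imwrite('pics/c8.png',cv2.resize(b[180:265,265:395],None,fx=6,fy=6,interpolation=cv2.INTER_CUBIC))
E
```

```text
(no output)
```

View pics/c7.png

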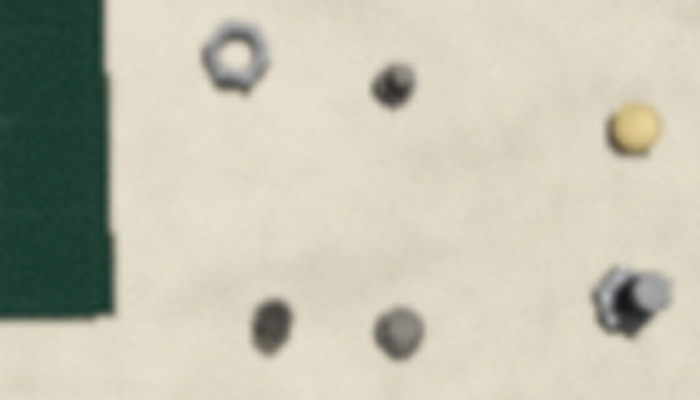

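View pics/c8.png

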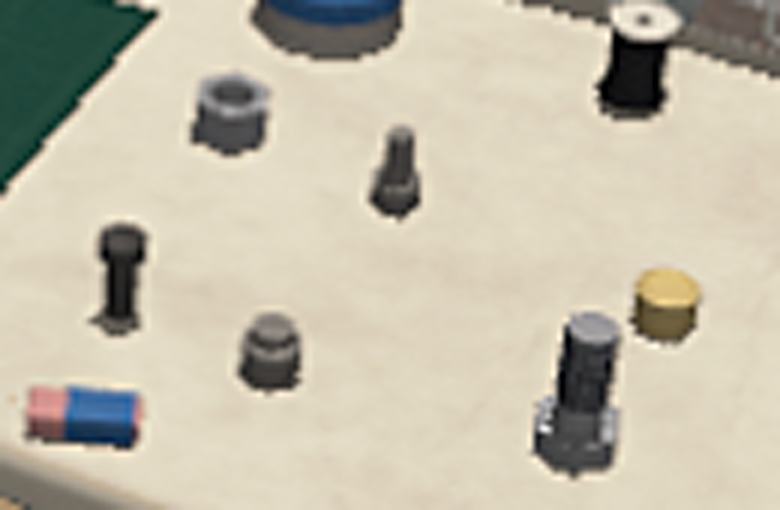

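Request:
{"op": "servo_tool", "data": {
  "series": [
    {"travel": [0.011,-0.045,0],"angular": [0,0,0]},
    {"travel": [0.011,-0.045,0],"angular": [0,0,0]},
    {"travel": [0.011,-0.045,0],"angular": [0,0,0]},
    {"travel": [0.011,-0.045,0],"angular": [0,0,0]},
    {"travel": [0.011,-0.045,0],"angular": [0,0,0]}
  ],
  "claw": 0.045
}}

```text
time: 5.4
position: [0.429, -0.0929, 0.1014]
tool_rot: [0.007, 3.141, 0.001]
ft_force: [0.8, 0.5, 0.7]
grip_width: 0.469
```

Request:
{"op": "servo_tool", "data": {
  "series": [
    {"travel": [0,-0.02,0],"angular": [0,0,0]},
    {"travel": [0,-0.01,0],"angular": [0,0,0]},
    {"travel": [0,0,0],"angular": [0,0,0]}
  ]
}}

```text
time: 5.7
position: [0.4301, -0.1212, 0.1014]
tool_rot: [0.008, 3.141, 0.001]
ft_force: [-0.8, 1.5, -0.3]
grip_width: 0.513
```

Request:
{"op": "servo_tool", "data": {
  "series": [
    {"travel": [0,0,0.035],"angular": [0,0,0]},
    {"travel": [0,0,0.03],"angular": [0,0,0]},
    {"travel": [0,0,0.01],"angular": [0,0,0]},
    {"travel": [0,0,0.004],"angular": [0,0,0]},
    {"travel": [0,0,0],"angular": [0,0,0]}
  ]
}}

```text
time: 6.2
position: [0.4311, -0.1188, 0.0226]
tool_rot: [-0.0, 3.141, -0.0]
ft_force: [-0.4, 1.2, 0.5]
grip_width: 0.517
```

Request:
{"op": "servo_tool", "data": {
  "series": [
    {"travel": [0,0,0],"angular": [0,0,0]},
    {"travel": [0,0,0],"angular": [0,0,0]},
    {"travel": [0,0,0],"angular": [0,0,0]},
    {"travel": [0,0,0],"angular": [0,0,0]},
    {"travel": [0,0,0],"angular": [0,0,0]}
  ],
  "claw": 0.0
}}

```text
time: 6.7
position: [0.4308, -0.1193, 0.0225]
tool_rot: [0.001, 3.141, 0.0]
ft_force: [0.2, 0.6, 0.1]
grip_width: 0.152
```

Request:
{"op": "servo_tool", "data": {
  "series": [
    {"travel": [0,0,0],"angular": [0,0,0]},
    {"travel": [0,0,0],"angular": [0,0,0]},
    {"travel": [0,0,0],"angular": [0,0,0]}
  ]
}}

```text
time: 7.0
position: [0.4306, -0.1193, 0.0222]
tool_rot: [-0.001, -3.142, -0.0]
ft_force: [1.2, 0.4, 0.1]
grip_width: 0.006
```

```bash
python3 - <<'E'
from h import *
c=wrist('w6'); s=ctrl.get_state(); print(s['position'],s['grip_width'])
a=cv2.imread('pics/w6.png'); save('scene','s3.png'); save('top','t3.png')
for P in [(.4306,-.1193,.0112),(.4306,-.1193,.036),(.4336,-.1209,.036),(.4336,-.1209,0.),(.41,-.12,.036)]: print(w2px(c,[P]),w2px(ctrl.calibration('scene'),[P]))
b=cv2.imread('pics/s3.png')
cv2.imwrite('pics/c9.png',cv2.resize(b[170:270,210:340],None,fx=6,fy=6,interpolation=cv2.INTER_CUBIC))
E
```

```text
[ 0.43061969 -0.11931022  0.0222453 ] 0.006769851033462348
[[258.08352719 224.29468892]] [[283.96156353 228.44406882]]
[[258.38858426 241.60387259]] [[284.36512686 219.80589538]]
[[255.62825983 246.23328145]] [[285.59810809 219.34308684]]
[[255.63179463 221.70931802]] [[284.99396269 231.80442754]]
[[257.24450429 208.41237554]] [[280.38147964 224.6159265 ]]
```

View pics/w6.png

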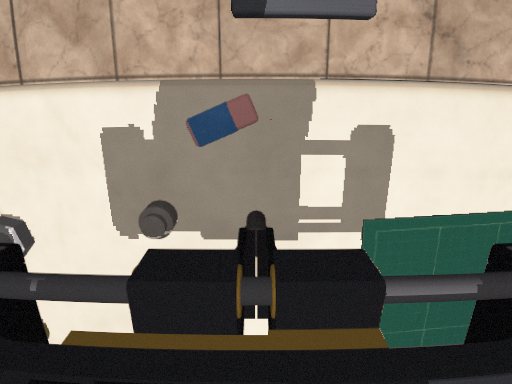

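View pics/c9.png

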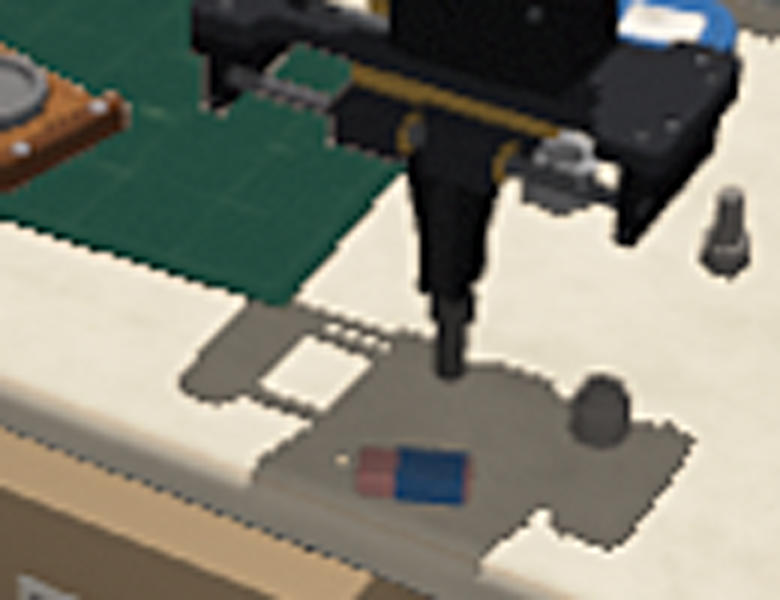

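View pics/t3.png

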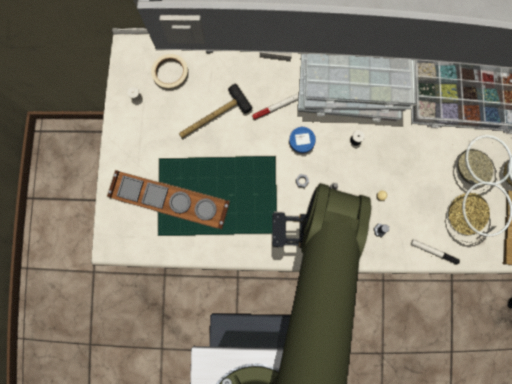

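```bash
python3 - <<'E'
from h import *
a=cv2.imread('pics/w6.png')
cv2.imwrite('pics/d1.png',cv2.resize(np.clip(a[195:345,200:320].astype(float)*2.5,0,255).astype(np.uint8),None,fx=5,fy=4,interpolation=cv2.INTER_CUBIC))
b=cv2.imread('pics/s3.png')
cv2.imwrite('pics/d2.png',cv2.resize(np.clip(b[200:245,265:320].astype(float)*2.5,0,255).astype(np.uint8),None,fx=12,fy=12,interpolation=cv2.INTER_CUBIC))
E
```

```text
(no output)
```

View pics/d1.png

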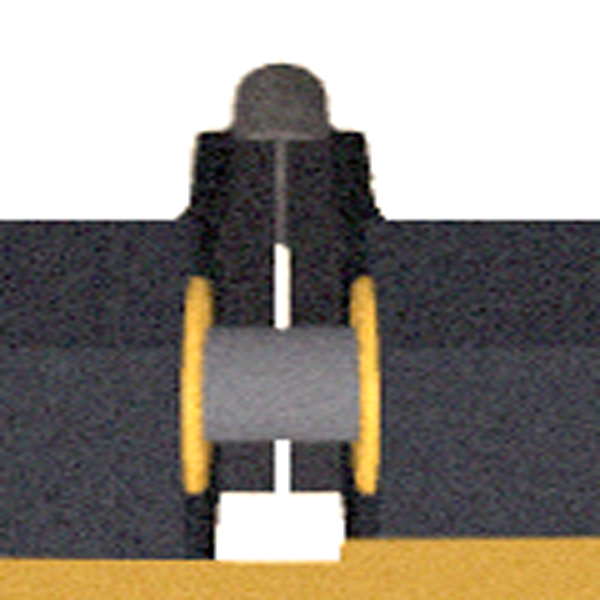

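View pics/d2.png

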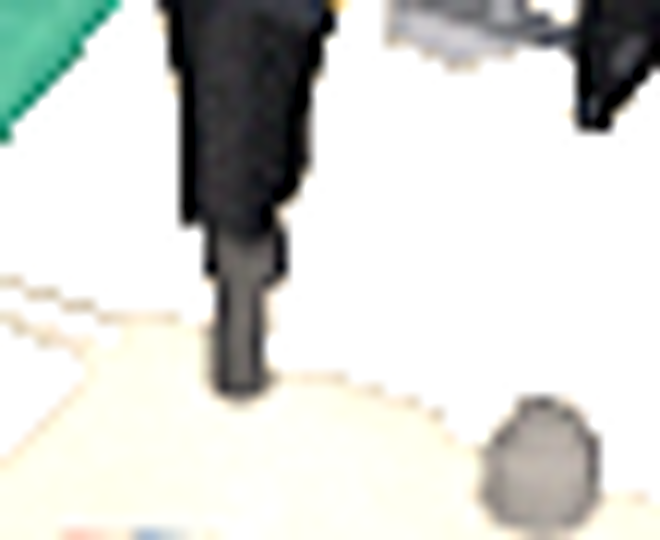

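```bash
python3 - <<'E'
from h import *
c=pickle.load(open('w6.pkl','rb')); t=ctrl.calibration('top')
R=cv2.Rodrigues(c['rvec'])[0]; print('cam',-R.T@c['tvec'], 'axis',R[2])
m=px2w(t,255+115/5-.4,170+318/5-.4,0.002); print('mat corner',m, w2px(c,[m]))
print('stepped top',w2px(c,[(.4298,-.1831,.022)]))
a=cv2.imread('pics/w6.png')
cv2.imwrite('pics/d3.png',cv2.resize(a[190:250,130:190],None,fx=8,fy=8,interpolation=cv2.INTER_CUBIC))
# finger tips predicted
p=np.array([.4306,-.1193,.0222])
for dx in(-.0095,.0095):
  for dz in (-.011,-.002,.008,.014,.02): print(dx,dz,w2px(c,[p+[dx,0,dz]]).round(1), w2px(ctrl.calibration('scene'),[p+[dx,0,dz]]).round(1))
E
```

```text
cam [ 0.34546231 -0.12090268  0.20431057] axis [ 3.04736146e-01  2.41397326e-04 -9.52436782e-01]
mat corner [ 0.43335567 -0.04443884  0.002     ] [[366.51311139 222.2235753 ]]
stepped top [[156.14763733 229.81045916]]
-0.0095 -0.011 [[258.1 210.7]] [[282.  230.6]]
-0.0095 -0.002 [[258.2 216.1]] [[282.2 227.5]]
-0.0095 0.008 [[258.4 222.5]] [[282.3 224. ]]
-0.0095 0.014 [[258.4 226.7]] [[282.4 221.9]]
-0.0095 0.02 [[258.5 231.2]] [[282.5 219.8]]
0.0095 -0.011 [[258.  237.5]] [[285.9 226.3]]
0.0095 -0.002 [[258.1 243.7]] [[286.  223.2]]
0.0095 0.008 [[258.3 251.3]] [[286.2 219.7]]
0.0095 0.014 [[258.3 256.3]] [[286.3 217.6]]
0.0095 0.02 [[258.4 261.5]] [[286.4 215.5]]
```

View pics/d3.png

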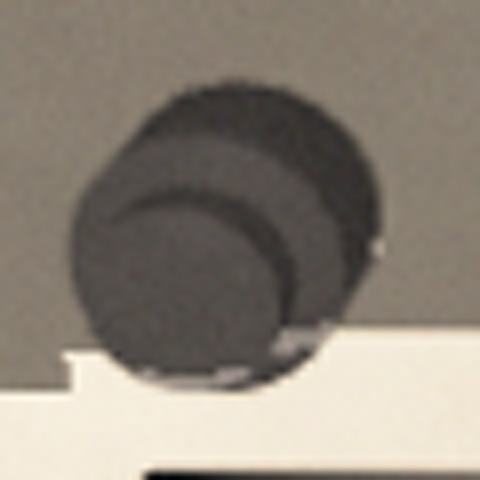

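Request:
{"op": "servo_tool", "data": {
  "series": [
    {"travel": [0,0,-0.03],"angular": [0,0,0]},
    {"travel": [0,0,-0.03],"angular": [0,0,0]},
    {"travel": [0,0,0],"angular": [0,0,0]},
    {"travel": [0,0,0],"angular": [0,0,0]}
  ]
}}

```text
time: 7.55
position: [0.4311, -0.1193, 0.0827]
tool_rot: [0.001, 3.14, 0.001]
ft_force: [-0.4, -0.4, -0.5]
grip_width: 0.004
```

```bash
python3 - <<'E'
from h import *
c=wrist('w7'); p=ctrl.get_state()['position']; print(p)
b=save('scene','s4.png')[:,:,::-1]; a=cv2.imread('pics/w7.png')
s=ctrl.calibration('scene')
for dx in (-.0095,0,.0095):
  for dz in (-.011,.008,.02): print(dx,dz,w2px(c,[p+[dx,0,dz]]).round(1), w2px(s,[p+[dx,0,dz]]).round(1))
A=cv2.resize(np.clip(b[180:245,255:330].astype(float)*2,0,255).astype(np.uint8),None,fx=8,fy=8,interpolation=cv2.INTER_CUBIC)
cv2.imwrite('pics/d4.png',A)
cv2.imwrite('pics/d5.png',cv2.resize(np.clip(a[180:330,190:330].astype(float)*2,0,255).astype(np.uint8),None,fx=4,fy=4,interpolation=cv2.INTER_CUBIC))
E
```

```text
[ 0.43026045 -0.1191318   0.08183027]
-0.0095 -0.011 [[258.3 209. ]] [[282.8 209.5]]
-0.0095 0.008 [[258.5 220.7]] [[283.1 202.4]]
-0.0095 0.02 [[258.7 229.3]] [[283.3 197.9]]
0 -0.011 [[258.2 222.6]] [[284.8 207.4]]
0 0.008 [[258.5 235.3]] [[285.1 200.4]]
0 0.02 [[258.6 244.7]] [[285.3 195.9]]
0.0095 -0.011 [[258.2 235.7]] [[286.8 205.3]]
0.0095 0.008 [[258.4 249.5]] [[287.1 198.3]]
0.0095 0.02 [[258.6 259.5]] [[287.3 193.8]]
```

View pics/d4.png

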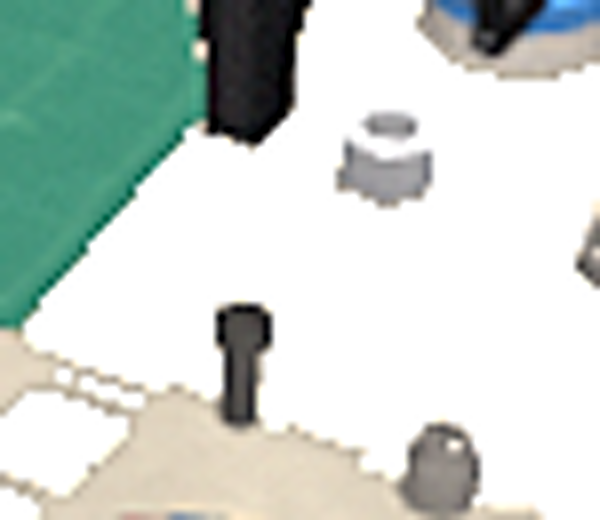

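View pics/d5.png

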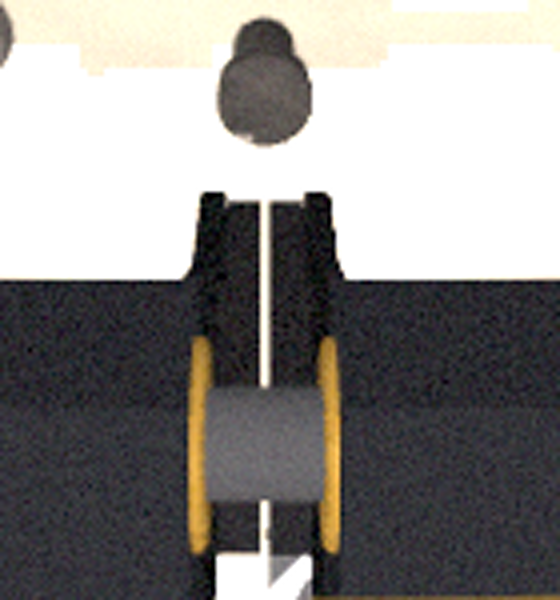

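Request:
{"op": "servo_tool", "data": {
  "series": [
    {"travel": [0,0,0.0],"angular": [0,0,0]},
    {"travel": [0,0,0],"angular": [0,0,0]},
    {"travel": [0,0,0],"angular": [0,0,0]},
    {"travel": [0,0,0.01],"angular": [0,0,0]},
    {"travel": [0,0,0.02],"angular": [0,0,0]}
  ],
  "claw": 0.045
}}

```text
time: 8.15
position: [0.432, -0.1195, 0.0525]
tool_rot: [0.001, 3.138, 0.0]
ft_force: [1.3, 0.1, -0.7]
grip_width: 0.375
```

Request:
{"op": "servo_tool", "data": {
  "series": [
    {"travel": [0,0,0.02],"angular": [0,0,0]},
    {"travel": [0,0,0.015],"angular": [0,0,0]},
    {"travel": [0,0,0.005],"angular": [0,0,0]},
    {"travel": [0,0,0],"angular": [0,0,0]}
  ]
}}

```text
time: 8.55
position: [0.4297, -0.1193, 0.0113]
tool_rot: [-0.002, -3.139, 0.0]
ft_force: [0.7, 0.1, -0.0]
grip_width: 0.509
```

```bash
python3 - <<'E'
from h import *
c=wrist('w8'); st=ctrl.get_state(); p=st['position']; print(p,st['grip_width'])
b=save('scene','s5.png')[:,:,::-1]; a=cv2.imread('pics/w8.png')
A=cv2.resize(np.clip(b[190:245,255:330].astype(float)*2,0,255).astype(np.uint8),None,fx=8,fy=8,interpolation=cv2.INTER_CUBIC)
cv2.imwrite('pics/d6.png',A)
cv2.imwrite('pics/d7.png',cv2.resize(np.clip(a[180:310,170:340].astype(float)*2,0,255).astype(np.uint8),None,fx=4,fy=4,interpolation=cv2.INTER_CUBIC))
E
```

```text
[ 0.43051699 -0.11943432  0.01209639] 0.5163918206396746
```

View pics/d6.png

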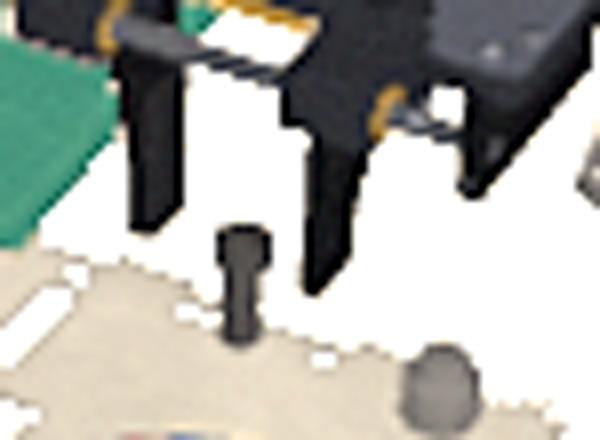

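View pics/d7.png

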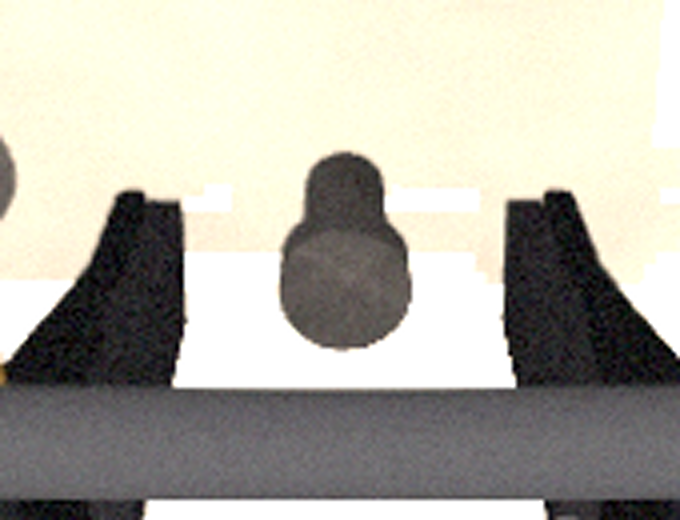

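Request:
{"op": "servo_tool", "data": {
  "series": [
    {"travel": [0,0,0.01],"angular": [0,0,0]},
    {"travel": [0,0,0.008],"angular": [0,0,0]},
    {"travel": [0,0,0],"angular": [0,0,0]}
  ]
}}

```text
time: 8.95
position: [0.4295, -0.1191, -0.0069]
tool_rot: [-0.001, -3.139, -0.0]
ft_force: [-0.5, 0.1, -1.4]
grip_width: 0.519
```

Request:
{"op": "servo_tool", "data": {
  "series": [
    {"travel": [0,0,0],"angular": [0,0,0]},
    {"travel": [0,0,0],"angular": [0,0,0]},
    {"travel": [0,0,0],"angular": [0,0,0]},
    {"travel": [0,0,0],"angular": [0,0,0]},
    {"travel": [0,0,0],"angular": [0,0,0]}
  ],
  "claw": 0.0
}}

```text
time: 9.45
position: [0.4308, -0.1194, -0.0055]
tool_rot: [0.001, 3.141, 0.0]
ft_force: [0.9, 1.4, 1.5]
grip_width: 0.212
```

Request:
{"op": "servo_tool", "data": {
  "series": [
    {"travel": [0,0,0],"angular": [0,0,0]},
    {"travel": [0,0,0],"angular": [0,0,0]}
  ]
}}

```text
time: 9.65
position: [0.4309, -0.1193, -0.0055]
tool_rot: [0.001, 3.141, 0.0]
ft_force: [0.2, -0.3, 1.5]
grip_width: 0.211
```

```bash
python3 - <<'E'
from h import *
c=wrist('w9'); st=ctrl.get_state(); p=st['position']; print(p,st['grip_width'])
b=save('scene','s6.png')[:,:,::-1]; a=cv2.imread('pics/w9.png')
A=cv2.resize(np.clip(b[190:245,255:330].astype(float)*2,0,255).astype(np.uint8),None,fx=8,fy=8,interpolation=cv2.INTER_CUBIC)
cv2.imwrite('pics/d8.png',A)
E
```

```text
[ 0.43082858 -0.1193554  -0.00556206] 0.20644455754316982
```

View pics/d8.png

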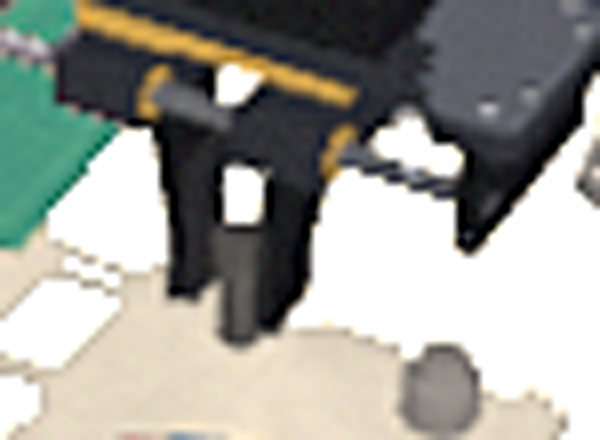

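Request:
{"op": "servo_tool", "data": {
  "series": [
    {"travel": [0,0,-0.02],"angular": [0,0,0]},
    {"travel": [0,0,-0.035],"angular": [0,0,0]},
    {"travel": [-0.005,0.02,-0.03],"angular": [0,0,0]},
    {"travel": [-0.01,0.045,0],"angular": [0,0,0]},
    {"travel": [-0.01,0.045,0],"angular": [0,0,0]}
  ]
}}

```text
time: 10.25
position: [0.4569, -0.0085, 0.0806]
tool_rot: [0.006, 3.138, 0.002]
ft_force: [0.9, -0.0, -1.2]
grip_width: 0.212
```

Request:
{"op": "servo_tool", "data": {
  "series": [
    {"travel": [-0.01,0.045,0],"angular": [0,0,0]},
    {"travel": [-0.01,0.045,0],"angular": [0,0,0]},
    {"travel": [-0.01,0.035,0],"angular": [0,0,0]},
    {"travel": [0,0.018,0],"angular": [0,0,0]},
    {"travel": [0,0,0],"angular": [0,0,0]}
  ]
}}

```text
time: 10.75
position: [0.4852, 0.137, 0.0788]
tool_rot: [0.007, -3.141, -0.001]
ft_force: [-0.8, -0.5, -0.6]
grip_width: 0.207
```

```bash
python3 - <<'E'
from h import *
c=wrist('w10'); s=ctrl.get_state(); print(s['position'],s['grip_width'])
for P in [(.4865,.1352,.019),(.502,.1992,.019)]: print(w2px(c,[P]))
E
```

```text
[0.48532104 0.13443741 0.07874364] 0.20515763944545556
[[255.30940947 201.01662082]]
[[333.5349463  219.24372251]]
```

View pics/w10.png

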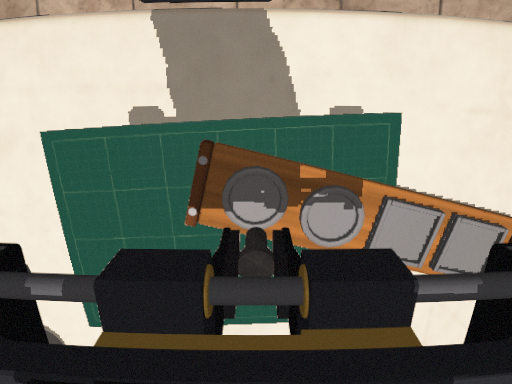

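Request:
{"op": "servo_tool", "data": {
  "series": [
    {"travel": [0,0.001,0.03],"angular": [0,0,0]},
    {"travel": [0,0,0.025],"angular": [0,0,0]},
    {"travel": [0,0,0.009],"angular": [0,0,0]},
    {"travel": [0,0,0.003],"angular": [0,0,0]},
    {"travel": [0,0,0],"angular": [0,0,0]}
  ]
}}

```text
time: 11.3
position: [0.4862, 0.1338, 0.0127]
tool_rot: [0.003, 3.141, -0.0]
ft_force: [0.4, 0.1, -0.6]
grip_width: 0.213
```

Request:
{"op": "servo_tool", "data": {
  "series": [
    {"travel": [0,0,0],"angular": [0,0,0]}
  ]
}}

```text
time: 11.4
position: [0.4869, 0.1346, 0.0134]
tool_rot: [0.002, 3.14, 0.001]
ft_force: [-0.3, 0.1, -0.3]
grip_width: 0.204
```

Request:
{"op": "servo_tool", "data": {
  "series": [
    {"travel": [0,0,0.0025],"angular": [0,0,0]},
    {"travel": [0,0,0],"angular": [0,0,0]}
  ]
}}

```text
time: 11.6
position: [0.4862, 0.1348, 0.0102]
tool_rot: [0.001, 3.141, 0.001]
ft_force: [-0.4, 0.2, -0.0]
grip_width: 0.209
```

Request:
{"op": "servo_tool", "data": {
  "series": [
    {"travel": [0,0,0],"angular": [0,0,0]},
    {"travel": [0,0,0],"angular": [0,0,0]},
    {"travel": [0,0,0],"angular": [0,0,0]},
    {"travel": [0,0,0],"angular": [0,0,0]}
  ],
  "claw": 0.042
}}

```text
time: 12.0
position: [0.4859, 0.1347, 0.0098]
tool_rot: [0.001, 3.141, 0.0]
ft_force: [-0.2, 0.2, -0.5]
grip_width: 0.456
```

Request:
{"op": "servo_tool", "data": {
  "series": [
    {"travel": [0,0,-0.02],"angular": [0,0,0]},
    {"travel": [0,0,-0.04],"angular": [0,0,0]},
    {"travel": [0,0,-0.02],"angular": [0,0,0]},
    {"travel": [0,0,0],"angular": [0,0,0]}
  ]
}}

```text
time: 12.4
position: [0.4885, 0.1355, 0.0932]
tool_rot: [0.001, 3.135, 0.004]
ft_force: [0.2, 0.5, 0.7]
grip_width: 0.482
```

```bash
python3 - <<'E'
from h import *
c=wrist('w11'); s=ctrl.get_state(); print(s['position'],s['grip_width'])
E
```

```text
[0.48703674 0.13511839 0.0912357 ] 0.4844345766905222
```

View pics/w11.png

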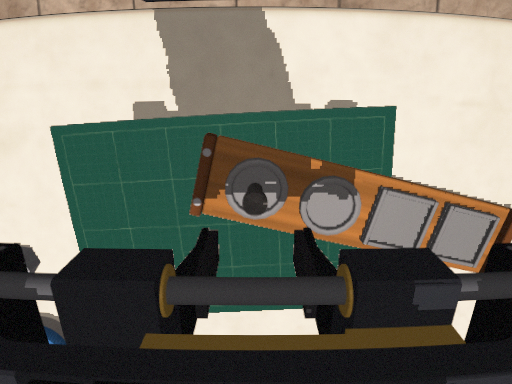

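Request:
{"op": "servo_tool", "data": {
  "series": [
    {"travel": [-0.01,-0.047,0],"angular": [0,0,0]},
    {"travel": [-0.01,-0.047,0],"angular": [0,0,0]},
    {"travel": [-0.01,-0.047,0],"angular": [0,0,0]},
    {"travel": [-0.01,-0.047,0],"angular": [0,0,0]},
    {"travel": [-0.01,-0.047,0],"angular": [0,0,0]}
  ]
}}

```text
time: 12.95
position: [0.5347, -0.102, 0.0884]
tool_rot: [-0.001, -3.14, -0.0]
ft_force: [0.3, 0.1, -0.1]
grip_width: 0.48
```

Request:
{"op": "servo_tool", "data": {
  "series": [
    {"travel": [-0.01,-0.045,0],"angular": [0,0,0]},
    {"travel": [-0.007,-0.026,0],"angular": [0,0,0]},
    {"travel": [0,-0.01,0],"angular": [0,0,0]},
    {"travel": [0,0,0],"angular": [0,0,0]},
    {"travel": [0,0,0],"angular": [0,0,0]}
  ]
}}

```text
time: 13.45
position: [0.552, -0.1795, 0.0888]
tool_rot: [0.001, -3.14, -0.002]
ft_force: [-0.3, -0.1, 0.1]
grip_width: 0.482
```

```bash
python3 - <<'E'
from h import *
c=wrist('w12'); s=ctrl.get_state(); print(s['position'],s['grip_width'])
for P in [(.554,-.181,.034),(.554,-.181,0),(.5344,-.3028,.018)]: print(w2px(c,[P]))
E
```

```text
[ 0.55229851 -0.17892603  0.08904088] 0.48271475271881903
[[255.52449908 204.16016694]]
[[255.4805567  190.91639737]]
[[108.27395304 174.81237096]]
```

View pics/w12.png

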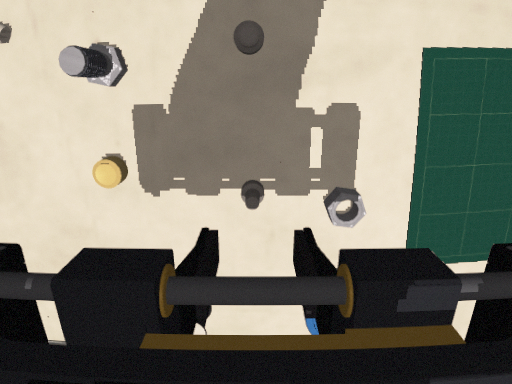

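Request:
{"op": "servo_tool", "data": {
  "series": [
    {"travel": [0,-0.003,0.035],"angular": [0,0,0]},
    {"travel": [0,0,0.035],"angular": [0,0,0]},
    {"travel": [0,0,0.015],"angular": [0,0,0]},
    {"travel": [0,0,0.006],"angular": [0,0,0]},
    {"travel": [0,0,0],"angular": [0,0,0]}
  ]
}}

```text
time: 14.0
position: [0.5527, -0.1836, -0.0012]
tool_rot: [0.0, -3.141, -0.001]
ft_force: [1.2, -0.1, 0.3]
grip_width: 0.484
```

```bash
python3 - <<'E'
from h import *
c=wrist('w13'); s=ctrl.get_state(); print(s['position'],s['grip_width'])
a=cv2.imread('pics/w13.png')
cv2.imwrite('pics/d9.png',cv2.resize(np.clip(a[180:310,170:340].astype(float)*1.6,0,255).astype(np.uint8),None,fx=4,fy=4,interpolation=cv2.INTER_CUBIC))
E
```

```text
[ 5.53419311e-01 -1.84107654e-01 -3.11810314e-04] 0.4844615101982719
```

View pics/d9.png

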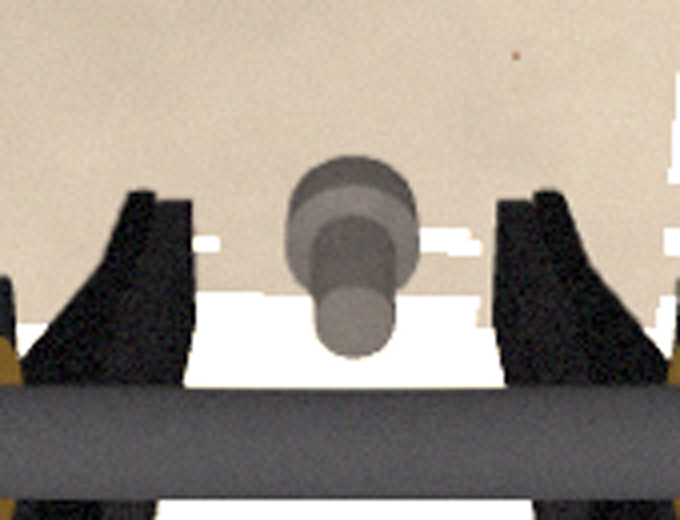

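Request:
{"op": "servo_tool", "data": {
  "series": [
    {"travel": [0,0,0.006],"angular": [0,0,0]},
    {"travel": [0,0,0.003],"angular": [0,0,0]},
    {"travel": [0,0,0],"angular": [0,0,0]}
  ]
}}

```text
time: 14.35
position: [0.5526, -0.1844, -0.0102]
tool_rot: [0.001, 3.141, 0.0]
ft_force: [0.1, -0.1, -1.0]
grip_width: 0.482
```

Request:
{"op": "servo_tool", "data": {
  "series": [
    {"travel": [0,0,0],"angular": [0,0,0]},
    {"travel": [0,0,0],"angular": [0,0,0]},
    {"travel": [0,0,0],"angular": [0,0,0]},
    {"travel": [0,0,0],"angular": [0,0,0]},
    {"travel": [0,0,0],"angular": [0,0,0]}
  ],
  "claw": 0.0
}}

```text
time: 14.85
position: [0.5527, -0.1843, -0.0101]
tool_rot: [0.001, 3.141, 0.0]
ft_force: [-0.3, -0.3, 1.5]
grip_width: 0.199
```

Request:
{"op": "servo_tool", "data": {
  "series": [
    {"travel": [0,0,0],"angular": [0,0,0]},
    {"travel": [0,0,0],"angular": [0,0,0]}
  ]
}}

```text
time: 15.05
position: [0.5527, -0.1843, -0.0101]
tool_rot: [0.001, 3.141, 0.0]
ft_force: [0.0, 0.4, 1.9]
grip_width: 0.196
```

```bash
python3 - <<'E'
from h import *
c=wrist('w14'); s=ctrl.get_state(); print(s['position'],s['grip_width'])
b=save('scene','s7.png')[:,:,::-1]
cv2.imwrite('pics/e1.png',cv2.resize(np.clip(b[170:230,300:375].astype(float)*1.6,0,255).astype(np.uint8),None,fx=8,fy=8,interpolation=cv2.INTER_CUBIC))
E
```

```text
[ 0.55270387 -0.1843444  -0.01009307] 0.19937284672166738
```

View pics/e1.png

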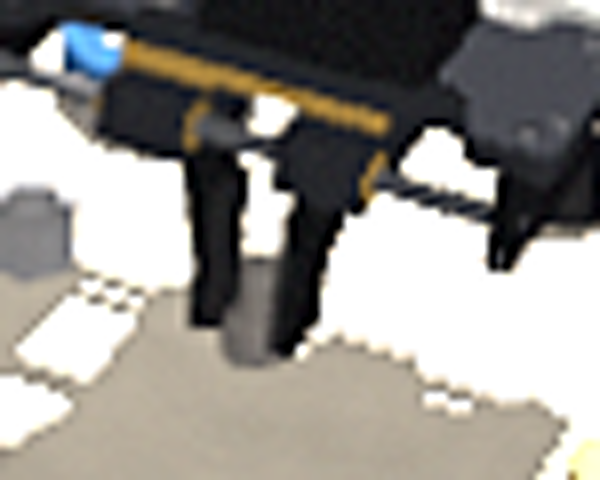

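View pics/w14.png

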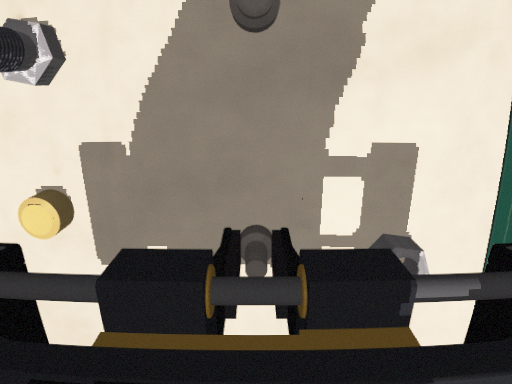

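```bash
python3 - <<'E'
from h import *
f=lambda n:cv2.resize(np.clip(cv2.imread(n)[205:300,205:305].astype(float)*2,0,255).astype(np.uint8),None,fx=4,fy=4,interpolation=cv2.INTER_CUBIC)
cv2.imwrite('pics/e2.png',np.hstack([f('pics/w9.png'),f('pics/w14.png')]))
c=pickle.load(open('w14.pkl','rb')); p=np.array([.5527,-.1843,0])
for dx in (-.01,0,.01): print([w2px(c,[p+[dx,0,z]])[0].round(1) for z in (0,.006,.01,.034)])
E
```

```text
[array([258.4, 223.3]), array([258.5, 227.5]), array([258.5, 230.6]), array([259. , 251.7])]
[array([258.3, 238.8]), array([258.4, 243.5]), array([258.5, 246.8]), array([258.9, 269.7])]
[array([258.3, 253.8]), array([258.4, 258.9]), array([258.4, 262.4]), array([258.8, 287. ])]
```

View pics/e2.png

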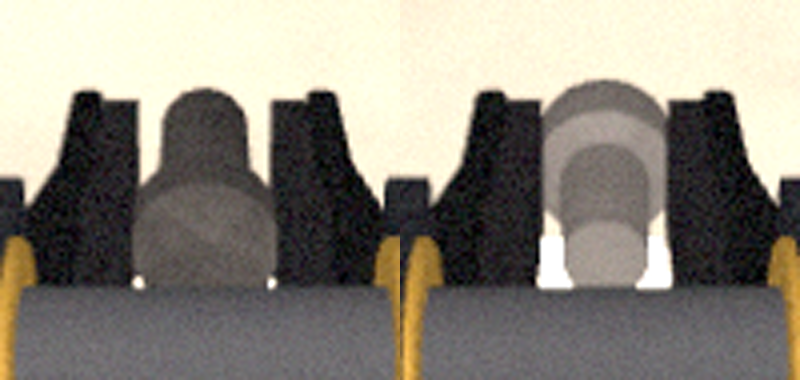

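Request:
{"op": "servo_tool", "data": {
  "series": [
    {"travel": [0,0,-0.01],"angular": [0,0,0]},
    {"travel": [0,0,-0.02],"angular": [0,0,0]},
    {"travel": [0,0,-0.03],"angular": [0,0,0]},
    {"travel": [0,0,-0.03],"angular": [0,0,0]},
    {"travel": [0,0,0],"angular": [0,0,0]}
  ]
}}

```text
time: 15.65
position: [0.5557, -0.1859, 0.0847]
tool_rot: [0.002, 3.133, -0.003]
ft_force: [0.9, 0.1, -0.5]
grip_width: 0.193
```

```bash
python3 - <<'E'
from h import *
c=wrist('w15'); s=ctrl.get_state(); print(s['position'],s['grip_width'])
f=lambda n:cv2.resize(np.clip(cv2.imread(n)[205:300,205:305].astype(float)*2,0,255).astype(np.uint8),None,fx=4,fy=4,interpolation=cv2.INTER_CUBIC)
b=save('scene','s8.png')[:,:,::-1]
g=cv2.resize(np.clip(b[140:235,300:400].astype(float)*1.6,0,255).astype(np.uint8),None,fx=4,fy=4,interpolation=cv2.INTER_CUBIC)
cv2.imwrite('pics/e3.png',np.hstack([f('pics/w15.png'),g]))
E
```

```text
[ 0.55432173 -0.18527585  0.08247073] 0.20076654212857262
```

View pics/e3.png

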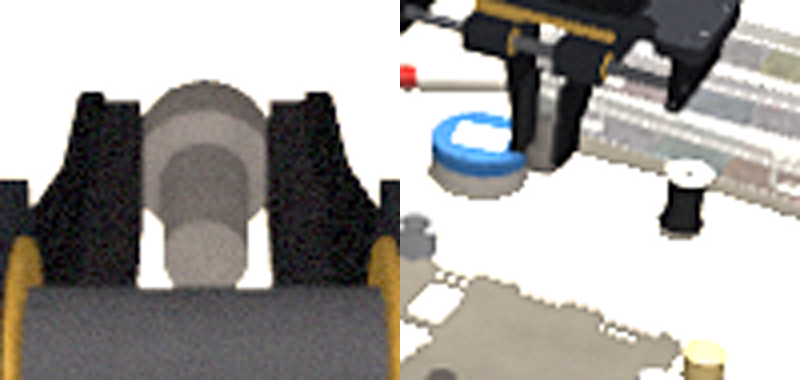

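Request:
{"op": "servo_tool", "data": {
  "series": [
    {"travel": [0.006,0.045,0],"angular": [0,0,0]},
    {"travel": [0.006,0.045,0],"angular": [0,0,0]},
    {"travel": [0.006,0.045,0],"angular": [0,0,0]},
    {"travel": [0.006,0.045,0],"angular": [0,0,0]},
    {"travel": [0.006,0.045,0],"angular": [0,0,0]}
  ]
}}

```text
time: 16.25
position: [0.5211, 0.0421, 0.0785]
tool_rot: [-0.002, -3.139, 0.001]
ft_force: [0.3, 0.5, -0.2]
grip_width: 0.197
```

Request:
{"op": "servo_tool", "data": {
  "series": [
    {"travel": [0.006,0.045,0],"angular": [0,0,0]},
    {"travel": [0.006,0.045,0],"angular": [0,0,0]},
    {"travel": [0.006,0.04,0],"angular": [0,0,0]},
    {"travel": [0.003,0.025,0],"angular": [0,0,0]},
    {"travel": [0,0,0],"angular": [0,0,0]}
  ]
}}

```text
time: 16.75
position: [0.4994, 0.2004, 0.0782]
tool_rot: [0.01, -3.139, -0.001]
ft_force: [0.1, 0.4, -1.2]
grip_width: 0.202
```

```bash
python3 - <<'E'
from h import *
c=wrist('w16'); s=ctrl.get_state(); print(s['position'],s['grip_width'])
for P in [(.502,.1992,.019)]: print(w2px(c,[P]))
E
```

```text
[0.50021841 0.19724706 0.07828899] 0.20112795165782815
[[255.99371685 202.98617796]]
```

View pics/w16.png

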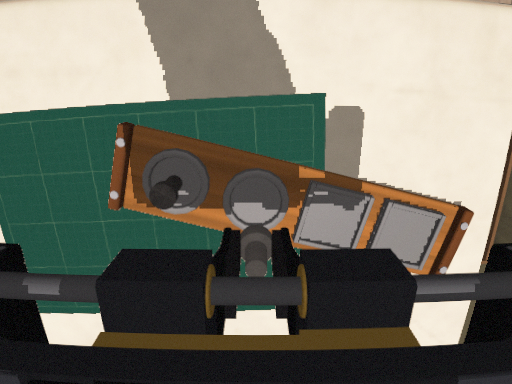

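Request:
{"op": "servo_tool", "data": {
  "series": [
    {"travel": [-0.001,0.001,0.03],"angular": [0,0,0]},
    {"travel": [0,0,0.025],"angular": [0,0,0]},
    {"travel": [0,0,0.009],"angular": [0,0,0]},
    {"travel": [0,0,0.003],"angular": [0,0,0]},
    {"travel": [0,0,0],"angular": [0,0,0]}
  ]
}}

```text
time: 17.3
position: [0.5032, 0.1958, 0.0129]
tool_rot: [-0.003, -3.142, 0.001]
ft_force: [0.1, -0.1, -0.2]
grip_width: 0.199
```

Request:
{"op": "servo_tool", "data": {
  "series": [
    {"travel": [0,0,0],"angular": [0,0,0]}
  ]
}}

```text
time: 17.4
position: [0.5039, 0.1966, 0.0139]
tool_rot: [0.002, 3.14, 0.001]
ft_force: [0.5, -0.3, -0.8]
grip_width: 0.199
```

Request:
{"op": "servo_tool", "data": {
  "series": [
    {"travel": [0.001,0.001,0.005],"angular": [0,0,0]},
    {"travel": [0,0,0.001],"angular": [0,0,0]},
    {"travel": [0,0,0],"angular": [0,0,0]}
  ]
}}

```text
time: 17.7
position: [0.5018, 0.1977, 0.0068]
tool_rot: [0.001, 3.142, 0.0]
ft_force: [-0.1, -0.2, -1.5]
grip_width: 0.2
```

```bash
python3 - <<'E'
from h import *
s=ctrl.get_state(); print(s['position'],s['grip_width'],s['ft_force'])
b=save('scene','s9.png')[:,:,::-1]
cv2.imwrite('pics/e4.png',cv2.resize(np.clip(b[140:220,140:260].astype(float)*1.6,0,255).astype(np.uint8),None,fx=6,fy=6,interpolation=cv2.INTER_CUBIC))
E
```

```text
[0.5017983  0.19772865 0.00682239] 0.20036786002542611 [-0.11055208 -0.19000837 -1.52758466]
```

View pics/e4.png

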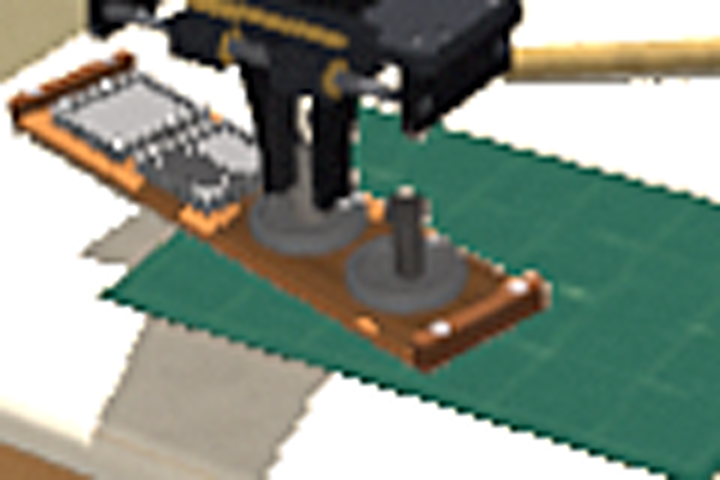

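Request:
{"op": "servo_tool", "data": {
  "series": [
    {"travel": [0,0,0],"angular": [0,0,0]},
    {"travel": [0,0,0],"angular": [0,0,0]},
    {"travel": [0,0,0],"angular": [0,0,0]},
    {"travel": [0,0,0],"angular": [0,0,0]}
  ],
  "claw": 0.046
}}

```text
time: 18.15
position: [0.502, 0.1977, 0.0069]
tool_rot: [0.001, 3.141, 0.0]
ft_force: [0.2, -0.1, -0.5]
grip_width: 0.47
```

Request:
{"op": "servo_tool", "data": {
  "series": [
    {"travel": [0,0,-0.02],"angular": [0,0,0]},
    {"travel": [0,0,-0.04],"angular": [0,0,0]},
    {"travel": [0,0,-0.02],"angular": [0,0,0]},
    {"travel": [0,0,0],"angular": [0,0,0]}
  ]
}}

```text
time: 18.55
position: [0.5045, 0.1987, 0.0904]
tool_rot: [0.002, 3.135, 0.005]
ft_force: [-0.3, 0.0, 0.3]
grip_width: 0.529
```

```bash
python3 - <<'E'
from h import *
c=wrist('w17'); s=ctrl.get_state(); print(s['position'],s['grip_width'])
E
```

```text
[0.503087   0.19819239 0.08836603] 0.5285013128765215
```

View pics/w17.png

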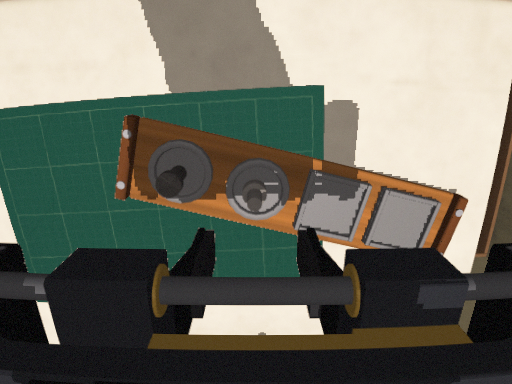

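Request:
{"op": "servo_tool", "data": {
  "series": [
    {"travel": [0.007,-0.047,0],"angular": [0,0,0]},
    {"travel": [0.009,-0.047,0],"angular": [0,0,0]},
    {"travel": [0.009,-0.047,0],"angular": [0,0,0]},
    {"travel": [0.009,-0.047,0],"angular": [0,0,0]},
    {"travel": [0.009,-0.047,0],"angular": [0,0,0]}
  ]
}}

```text
time: 19.1
position: [0.457, -0.039, 0.0855]
tool_rot: [-0.001, -3.14, 0.0]
ft_force: [0.7, -0.6, 0.0]
grip_width: 0.528
```

Request:
{"op": "servo_tool", "data": {
  "series": [
    {"travel": [0.009,-0.047,0],"angular": [0,0,0]},
    {"travel": [0.009,-0.047,0],"angular": [0,0,0]},
    {"travel": [0.009,-0.04,0],"angular": [0,0,0]},
    {"travel": [0.004,-0.013,0],"angular": [0,0,0]},
    {"travel": [0,0,0],"angular": [0,0,0]}
  ]
}}

```text
time: 19.6
position: [0.4257, -0.1865, 0.0857]
tool_rot: [-0.01, -3.14, 0.0]
ft_force: [-0.6, 1.1, -0.6]
grip_width: 0.527
```

```bash
python3 - <<'E'
from h import *
c=wrist('w18'); s=ctrl.get_state(); print(s['position'],s['grip_width'])
for P in [(.428,-.184,.022)]: print(w2px(c,[P]))
E
```

```text
[ 0.42652487 -0.18447226  0.08574229] 0.5296888050530522
[[260.7380649 200.6586434]]
```

View pics/w18.png

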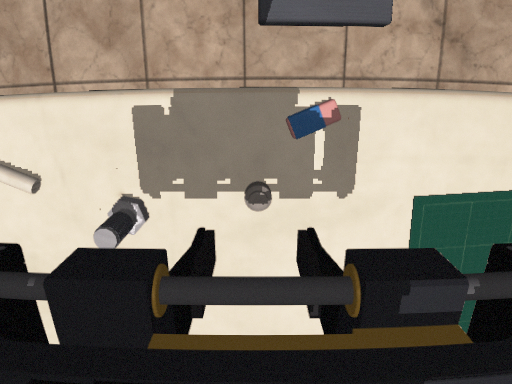

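Request:
{"op": "servo_tool", "data": {
  "series": [
    {"travel": [-0.001,-0.001,0.035],"angular": [0,0,0]},
    {"travel": [0,0,0.035],"angular": [0,0,0]},
    {"travel": [0,0,0.013],"angular": [0,0,0]},
    {"travel": [0,0,0.003],"angular": [0,0,0]},
    {"travel": [0,0,0],"angular": [0,0,0]}
  ]
}}

```text
time: 20.15
position: [0.429, -0.1847, 0.0009]
tool_rot: [0.001, -3.141, 0.0]
ft_force: [0.3, 0.8, -0.4]
grip_width: 0.527
```

Request:
{"op": "servo_tool", "data": {
  "series": [
    {"travel": [0,0,0],"angular": [0,0,0]}
  ]
}}

```text
time: 20.25
position: [0.43, -0.1853, 0.002]
tool_rot: [0.0, 3.139, -0.0]
ft_force: [-0.1, 0.4, -0.0]
grip_width: 0.527
```

```bash
python3 - <<'E'
from h import *
c=wrist('w19'); s=ctrl.get_state(); print(s['position'],s['grip_width'])
f=lambda n:cv2.resize(np.clip(cv2.imread(n)[190:310,170:340].astype(float)*2,0,255).astype(np.uint8),None,fx=4,fy=4,interpolation=cv2.INTER_CUBIC)
cv2.imwrite('pics/e5.png',f('pics/w19.png'))
E
```

```text
[ 0.42994368 -0.18540149  0.00206448] 0.5277998969193006
```

View pics/e5.png

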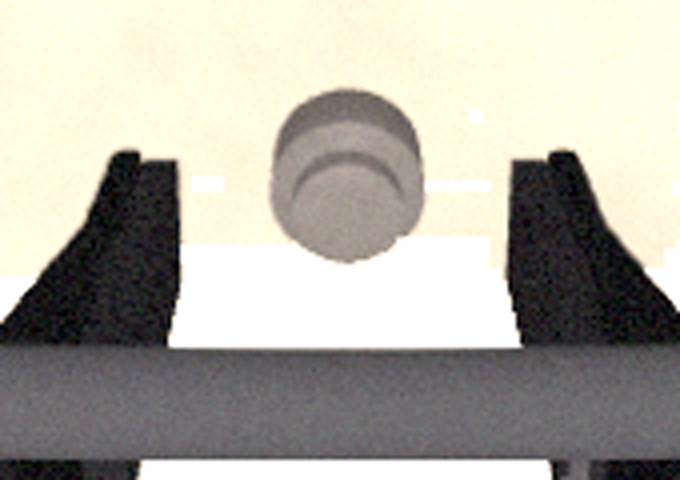

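Request:
{"op": "servo_tool", "data": {
  "series": [
    {"travel": [0.0015,0,0.005],"angular": [0,0,0]},
    {"travel": [0,0,0.0025],"angular": [0,0,0]},
    {"travel": [0,0,0],"angular": [0,0,0]}
  ]
}}

```text
time: 20.6
position: [0.4268, -0.1852, -0.0069]
tool_rot: [-0.002, -3.141, -0.001]
ft_force: [0.7, -0.4, -0.4]
grip_width: 0.528
```

Request:
{"op": "servo_tool", "data": {
  "series": [
    {"travel": [0,0,0],"angular": [0,0,0]},
    {"travel": [0,0,0],"angular": [0,0,0]},
    {"travel": [0,0,0],"angular": [0,0,0]},
    {"travel": [0,0,0],"angular": [0,0,0]},
    {"travel": [0,0,0],"angular": [0,0,0]}
  ],
  "claw": 0.0
}}

```text
time: 21.1
position: [0.427, -0.1853, -0.0068]
tool_rot: [-0.001, -3.142, -0.0]
ft_force: [-0.3, 1.3, -1.2]
grip_width: 0.22
```

Request:
{"op": "servo_tool", "data": {
  "series": [
    {"travel": [0,0,0],"angular": [0,0,0]},
    {"travel": [0,0,0],"angular": [0,0,0]}
  ]
}}

```text
time: 21.3
position: [0.427, -0.1853, -0.0068]
tool_rot: [-0.001, -3.141, -0.0]
ft_force: [-0.1, -0.1, -0.0]
grip_width: 0.22
```

Request:
{"op": "servo_tool", "data": {
  "series": [
    {"travel": [0,0,-0.015],"angular": [0,0,0]},
    {"travel": [0,0,-0.03],"angular": [0,0,0]},
    {"travel": [0,0,-0.03],"angular": [0,0,0]},
    {"travel": [0,0,-0.015],"angular": [0,0,0]},
    {"travel": [0,0,0],"angular": [0,0,0]}
  ]
}}

```text
time: 21.8
position: [0.429, -0.1858, 0.0854]
tool_rot: [0.001, 3.137, -0.0]
ft_force: [-1.5, 1.0, -0.2]
grip_width: 0.221
```

```bash
python3 - <<'E'
from h import *
c=wrist('w20'); s=ctrl.get_state(); print(s['position'],s['grip_width'])
f=lambda n:cv2.resize(np.clip(cv2.imread(n)[190:310,170:340].astype(float)*2,0,255).astype(np.uint8),None,fx=4,fy=4,interpolation=cv2.INTER_CUBIC)
cv2.imwrite('pics/e6.png',f('pics/w20.png'))
E
```

```text
[ 0.42782233 -0.18534467  0.0838536 ] 0.21706784682453115
```

View pics/e6.png

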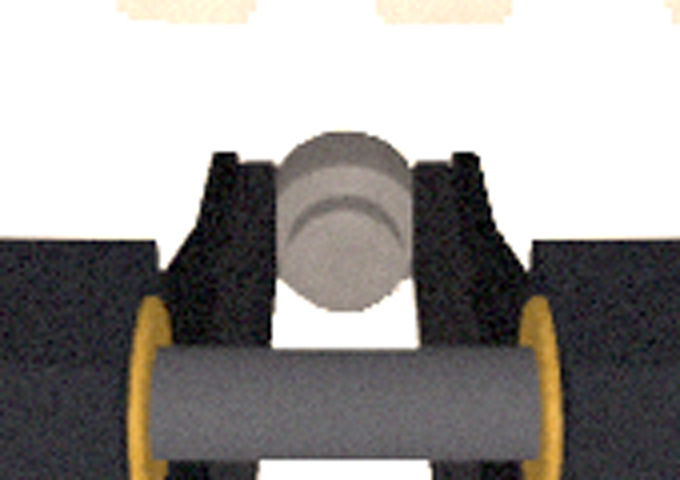

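Request:
{"op": "servo_tool", "data": {
  "series": [
    {"travel": [-0.009,0.045,0],"angular": [0,0,0]},
    {"travel": [-0.009,0.045,0],"angular": [0,0,0]},
    {"travel": [-0.009,0.045,0],"angular": [0,0,0]},
    {"travel": [-0.009,0.045,0],"angular": [0,0,0]},
    {"travel": [-0.009,0.045,0],"angular": [0,0,0]}
  ]
}}

```text
time: 22.35
position: [0.4712, 0.0412, 0.0816]
tool_rot: [-0.002, -3.139, 0.001]
ft_force: [0.4, -0.8, 0.6]
grip_width: 0.22
```

Request:
{"op": "servo_tool", "data": {
  "series": [
    {"travel": [-0.009,0.045,0],"angular": [0,0,0]},
    {"travel": [-0.009,0.045,0],"angular": [0,0,0]},
    {"travel": [-0.009,0.045,0],"angular": [0,0,0]},
    {"travel": [-0.009,0.04,0],"angular": [0,0,0]},
    {"travel": [-0.005,0.025,0],"angular": [0,0,0]}
  ]
}}

```text
time: 22.85
position: [0.5121, 0.2432, 0.0809]
tool_rot: [0.004, -3.139, 0.001]
ft_force: [-0.3, -0.5, -0.3]
grip_width: 0.22
```

Request:
{"op": "servo_tool", "data": {
  "series": [
    {"travel": [0,0.01,0],"angular": [0,0,0]},
    {"travel": [0,0,0],"angular": [0,0,0]},
    {"travel": [0,0,0],"angular": [0,0,0]}
  ]
}}

```text
time: 23.15
position: [0.513, 0.2473, 0.0823]
tool_rot: [-0.004, -3.14, 0.003]
ft_force: [-0.7, -0.7, -0.8]
grip_width: 0.218
```

```bash
python3 - <<'E'
from h import *
c=wrist('w21'); s=ctrl.get_state(); print(s['position'],s['grip_width'])
for P in [(.517,.2616,.019)]: print(w2px(c,[P]))
E
```

```text
[0.5133001  0.24698047 0.08266634] 0.21763785861010804
[[275.43875472 202.80011486]]
```

View pics/w21.png

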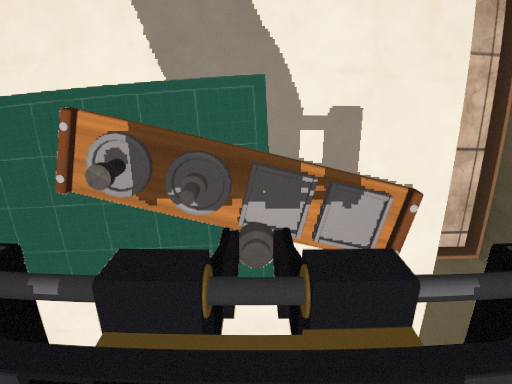

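Request:
{"op": "servo_tool", "data": {
  "series": [
    {"travel": [-0.004,0.0145,0],"angular": [0,0,0]},
    {"travel": [0,0,0],"angular": [0,0,0]},
    {"travel": [0,0,0],"angular": [0,0,0]}
  ]
}}

```text
time: 23.5
position: [0.5176, 0.2643, 0.0834]
tool_rot: [0.001, 3.141, 0.0]
ft_force: [0.0, -0.2, -0.4]
grip_width: 0.216
```

Request:
{"op": "servo_tool", "data": {
  "series": [
    {"travel": [0,0,0.03],"angular": [0,0,0]},
    {"travel": [0,0,0.025],"angular": [0,0,0]},
    {"travel": [0,0,0.009],"angular": [0,0,0]},
    {"travel": [0,0,0.003],"angular": [0,0,0]},
    {"travel": [0,0,0],"angular": [0,0,0]}
  ]
}}

```text
time: 24.0
position: [0.5179, 0.2641, 0.0167]
tool_rot: [0.002, 3.141, 0.0]
ft_force: [-0.1, 0.2, -0.8]
grip_width: 0.217
```

Request:
{"op": "servo_tool", "data": {
  "series": [
    {"travel": [0,0,0],"angular": [0,0,0]}
  ]
}}

```text
time: 24.1
position: [0.5185, 0.2645, 0.0176]
tool_rot: [0.002, 3.14, 0.002]
ft_force: [0.4, 0.7, -1.3]
grip_width: 0.219
```

Request:
{"op": "servo_tool", "data": {
  "series": [
    {"travel": [0.001,-0.002,0.006],"angular": [0,0,0]},
    {"travel": [0,0,0.002],"angular": [0,0,0]},
    {"travel": [0,0,0],"angular": [0,0,0]}
  ]
}}

```text
time: 24.4
position: [0.5162, 0.2619, 0.0081]
tool_rot: [-0.001, -3.141, 0.0]
ft_force: [-0.9, -1.0, -1.0]
grip_width: 0.222
```

Request:
{"op": "servo_tool", "data": {
  "series": [
    {"travel": [0,0,0],"angular": [0,0,0]}
  ]
}}

```text
time: 24.5
position: [0.5165, 0.2621, 0.0083]
tool_rot: [0.001, 3.141, 0.0]
ft_force: [0.9, -0.1, -1.0]
grip_width: 0.218
```

Request:
{"op": "servo_tool", "data": {
  "series": [
    {"travel": [0,0,0],"angular": [0,0,0]},
    {"travel": [0,0,0],"angular": [0,0,0]},
    {"travel": [0,0,0],"angular": [0,0,0]},
    {"travel": [0,0,0],"angular": [0,0,0]}
  ],
  "claw": 0.048
}}

```text
time: 24.9
position: [0.5166, 0.2622, 0.0084]
tool_rot: [0.001, 3.141, 0.0]
ft_force: [0.5, -0.1, 0.7]
grip_width: 0.491
```

Request:
{"op": "servo_tool", "data": {
  "series": [
    {"travel": [0,0,-0.02],"angular": [0,0,0]},
    {"travel": [0,0,-0.04],"angular": [0,0,0]},
    {"travel": [0,0,-0.02],"angular": [0,0,0]},
    {"travel": [0,0,0],"angular": [0,0,0]}
  ]
}}

```text
time: 25.3
position: [0.519, 0.2634, 0.0922]
tool_rot: [0.002, 3.136, 0.006]
ft_force: [0.4, -0.0, 0.7]
grip_width: 0.552
```

```bash
python3 - <<'E'
from h import *
c=wrist('w22'); s=ctrl.get_state(); print(s['position'],s['grip_width'])
E
```

```text
[0.51759937 0.26273859 0.08997273] 0.5519042467328347
```

View pics/w22.png

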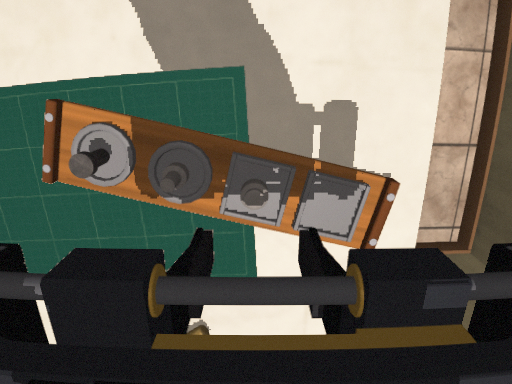

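Request:
{"op": "servo_tool", "data": {
  "series": [
    {"travel": [0,-0.048,0],"angular": [0,0,0]},
    {"travel": [0,-0.048,0],"angular": [0,0,0]},
    {"travel": [0,-0.048,0],"angular": [0,0,0]},
    {"travel": [0,-0.048,0],"angular": [0,0,0]},
    {"travel": [0,-0.048,0],"angular": [0,0,0]}
  ]
}}

```text
time: 25.85
position: [0.5149, 0.0202, 0.0869]
tool_rot: [-0.001, -3.14, 0.0]
ft_force: [0.5, -0.2, -0.3]
grip_width: 0.554
```

Request:
{"op": "servo_tool", "data": {
  "series": [
    {"travel": [-0.003,-0.048,0],"angular": [0,0,0]},
    {"travel": [-0.003,-0.048,0],"angular": [0,0,0]},
    {"travel": [-0.003,-0.048,0],"angular": [0,0,0]},
    {"travel": [-0.003,-0.048,0],"angular": [0,0,0]},
    {"travel": [-0.003,-0.048,0],"angular": [0,0,0]}
  ]
}}

```text
time: 26.35
position: [0.53, -0.2193, 0.0869]
tool_rot: [-0.001, -3.14, -0.001]
ft_force: [1.5, 0.3, 0.5]
grip_width: 0.551
```

Request:
{"op": "servo_tool", "data": {
  "series": [
    {"travel": [0,-0.045,0],"angular": [0,0,0]},
    {"travel": [0,-0.03,0],"angular": [0,0,0]},
    {"travel": [0,0,0],"angular": [0,0,0]},
    {"travel": [0,0,0],"angular": [0,0,0]}
  ]
}}

```text
time: 26.75
position: [0.5298, -0.293, 0.0867]
tool_rot: [-0.004, -3.139, -0.002]
ft_force: [0.2, -0.0, -0.2]
grip_width: 0.552
```

```bash
python3 - <<'E'
from h import *
c=wrist('w23'); s=ctrl.get_state(); print(s['position'],s['grip_width'])
for P in [(.534,-.304,.018)]: print(w2px(c,[P]))
E
```

```text
[ 0.53047808 -0.29148279  0.08687295] 0.5475691725952103
[[244.09218831 200.93481077]]
```

View pics/w23.png

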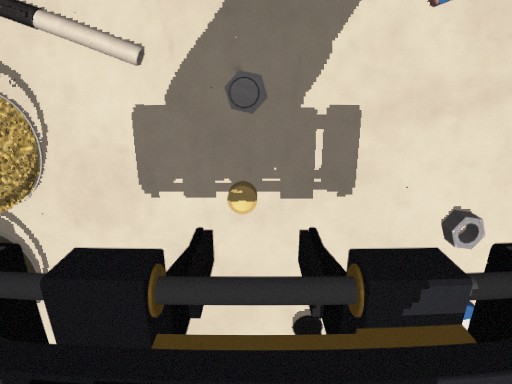

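Request:
{"op": "servo_tool", "data": {
  "series": [
    {"travel": [-0.002,-0.0125,0.02],"angular": [0,0,0]},
    {"travel": [0,0,0.03],"angular": [0,0,0]},
    {"travel": [0,0,0.03],"angular": [0,0,0]},
    {"travel": [0,0,0.007],"angular": [0,0,0]},
    {"travel": [0,0,0],"angular": [0,0,0]}
  ]
}}

```text
time: 27.3
position: [0.5325, -0.3031, 0.0]
tool_rot: [0.002, -3.139, -0.003]
ft_force: [0.2, -0.3, 0.3]
grip_width: 0.55
```

Request:
{"op": "servo_tool", "data": {
  "series": [
    {"travel": [0,0,0],"angular": [0,0,0]}
  ]
}}

```text
time: 27.4
position: [0.5341, -0.305, 0.0025]
tool_rot: [-0.001, 3.14, -0.001]
ft_force: [-0.6, -1.2, 0.2]
grip_width: 0.555
```

```bash
python3 - <<'E'
from h import *
c=wrist('w24'); s=ctrl.get_state(); print(s['position'],s['grip_width'])
f=lambda n:cv2.resize(np.clip(cv2.imread(n)[190:310,170:340].astype(float)*1.5,0,255).astype(np.uint8),None,fx=4,fy=4,interpolation=cv2.INTER_CUBIC)
cv2.imwrite('pics/e7.png',f('pics/w24.png'))
E
```

```text
[ 0.53436017 -0.30545281  0.00294065] 0.5518431456135764
```

View pics/e7.png

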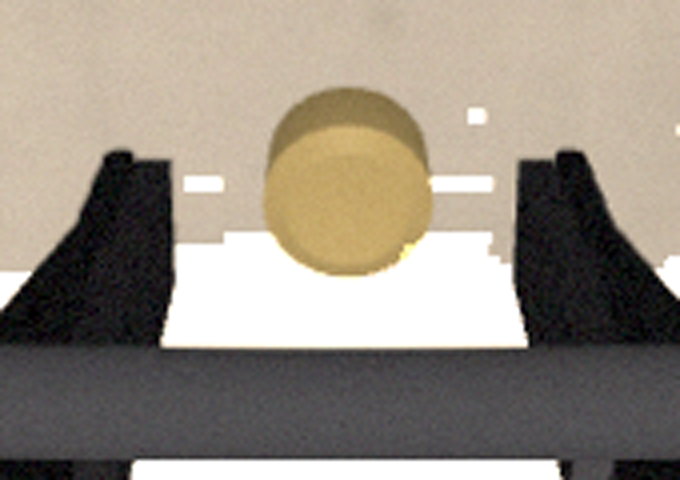

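Request:
{"op": "servo_tool", "data": {
  "series": [
    {"travel": [0.001,0,0.006],"angular": [0,0,0]},
    {"travel": [0,0,0.003],"angular": [0,0,0]},
    {"travel": [0,0,0],"angular": [0,0,0]}
  ]
}}

```text
time: 27.75
position: [0.5317, -0.3053, -0.0079]
tool_rot: [-0.002, -3.141, -0.001]
ft_force: [0.6, 0.4, 0.8]
grip_width: 0.551
```

Request:
{"op": "servo_tool", "data": {
  "series": [
    {"travel": [0,0,0],"angular": [0,0,0]},
    {"travel": [0,0,0],"angular": [0,0,0]},
    {"travel": [0,0,0],"angular": [0,0,0]},
    {"travel": [0,0,0],"angular": [0,0,0]},
    {"travel": [0,0,0],"angular": [0,0,0]}
  ],
  "claw": 0.0
}}

```text
time: 28.25
position: [0.532, -0.3054, -0.0077]
tool_rot: [0.001, 3.141, 0.0]
ft_force: [0.2, -0.2, 0.9]
grip_width: 0.267
```

Request:
{"op": "servo_tool", "data": {
  "series": [
    {"travel": [0,0,0],"angular": [0,0,0]},
    {"travel": [0,0,0],"angular": [0,0,0]}
  ]
}}

```text
time: 28.45
position: [0.532, -0.3054, -0.0077]
tool_rot: [0.001, 3.141, 0.0]
ft_force: [0.0, 0.1, 0.2]
grip_width: 0.267
```

Request:
{"op": "servo_tool", "data": {
  "series": [
    {"travel": [0,0,-0.015],"angular": [0,0,0]},
    {"travel": [0,0,-0.03],"angular": [0,0,0]},
    {"travel": [0,0,-0.03],"angular": [0,0,0]},
    {"travel": [0,0,-0.015],"angular": [0,0,0]},
    {"travel": [0,0,0],"angular": [0,0,0]}
  ]
}}

```text
time: 28.95
position: [0.5337, -0.3065, 0.0852]
tool_rot: [0.001, 3.137, -0.003]
ft_force: [-0.0, -0.4, -0.0]
grip_width: 0.266
```

```bash
python3 - <<'E'
from h import *
c=wrist('w25'); s=ctrl.get_state(); print(s['position'],s['grip_width'])
f=lambda n:cv2.resize(np.clip(cv2.imread(n)[190:310,170:340].astype(float)*1.5,0,255).astype(np.uint8),None,fx=4,fy=4,interpolation=cv2.INTER_CUBIC)
cv2.imwrite('pics/e8.png',f('pics/w25.png'))
E
```

```text
[ 0.53257565 -0.30563075  0.08319491] 0.2687581309581114
```

View pics/e8.png

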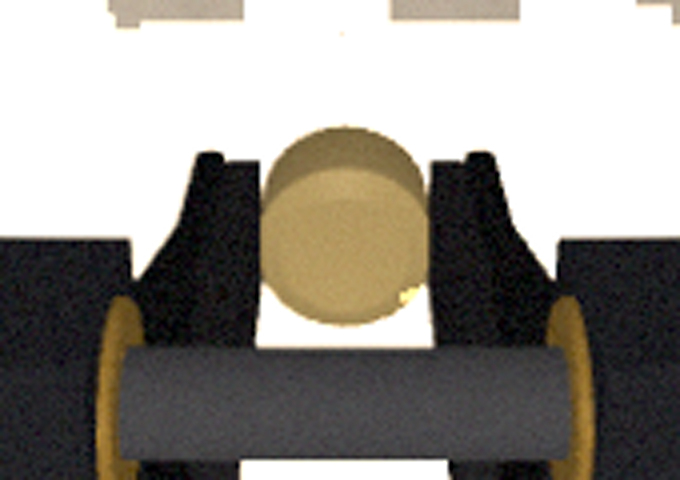

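Request:
{"op": "servo_tool", "data": {
  "series": [
    {"travel": [0,0.047,0],"angular": [0,0,0]},
    {"travel": [0,0.047,0],"angular": [0,0,0]},
    {"travel": [0,0.047,0],"angular": [0,0,0]},
    {"travel": [0,0.047,0],"angular": [0,0,0]},
    {"travel": [0,0.047,0],"angular": [0,0,0]}
  ]
}}

```text
time: 29.5
position: [0.5305, -0.0683, 0.0805]
tool_rot: [-0.001, -3.139, -0.0]
ft_force: [1.1, 0.1, -1.1]
grip_width: 0.269
```

Request:
{"op": "servo_tool", "data": {
  "series": [
    {"travel": [0,0.047,0],"angular": [0,0,0]},
    {"travel": [0,0.047,0],"angular": [0,0,0]},
    {"travel": [0,0.047,0],"angular": [0,0,0]},
    {"travel": [0,0.047,0],"angular": [0,0,0]},
    {"travel": [0,0.047,0],"angular": [0,0,0]}
  ]
}}

```text
time: 30.0
position: [0.5307, 0.1661, 0.0805]
tool_rot: [-0.001, -3.139, 0.002]
ft_force: [0.1, -0.1, -1.0]
grip_width: 0.265
```

Request:
{"op": "servo_tool", "data": {
  "series": [
    {"travel": [0,0.045,0],"angular": [0,0,0]},
    {"travel": [0,0.045,0],"angular": [0,0,0]},
    {"travel": [0,0.035,0],"angular": [0,0,0]},
    {"travel": [0,0.02,0],"angular": [0,0,0]},
    {"travel": [0,0,0],"angular": [0,0,0]}
  ]
}}

```text
time: 30.5
position: [0.5305, 0.3127, 0.0804]
tool_rot: [0.007, -3.139, 0.001]
ft_force: [-0.3, 0.4, -1.2]
grip_width: 0.266
```

```bash
python3 - <<'E'
from h import *
c=wrist('w26'); s=ctrl.get_state(); print(s['position'],s['grip_width'])
for P in [(.5336,.3256,.019)]: print(w2px(c,[P]))
E
```

```text
[0.53150768 0.30952322 0.08072531] 0.2704132364664543
[[273.64261612 202.66664735]]
```

View pics/w26.png

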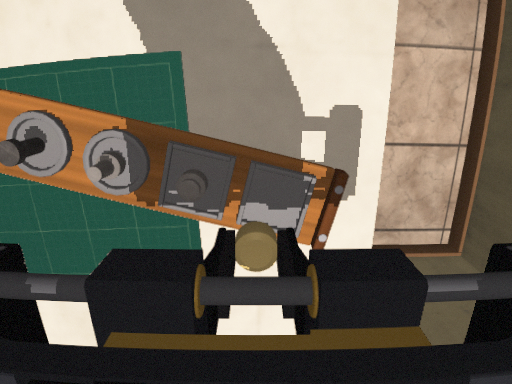

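Request:
{"op": "servo_tool", "data": {
  "series": [
    {"travel": [-0.002,0.016,0],"angular": [0,0,0]},
    {"travel": [0,0,0],"angular": [0,0,0]},
    {"travel": [0,0,0],"angular": [0,0,0]}
  ]
}}

```text
time: 30.85
position: [0.5348, 0.3248, 0.0823]
tool_rot: [0.003, 3.142, -0.001]
ft_force: [-0.5, -0.3, -0.4]
grip_width: 0.263
```

Request:
{"op": "servo_tool", "data": {
  "series": [
    {"travel": [0,0,0.03],"angular": [0,0,0]},
    {"travel": [0,0,0.025],"angular": [0,0,0]},
    {"travel": [0,0,0.009],"angular": [0,0,0]},
    {"travel": [0,0,0.002],"angular": [0,0,0]},
    {"travel": [0,0,0],"angular": [0,0,0]}
  ]
}}

```text
time: 31.35
position: [0.5351, 0.3254, 0.017]
tool_rot: [0.002, 3.141, 0.001]
ft_force: [-0.7, -0.3, 0.5]
grip_width: 0.269
```

Request:
{"op": "servo_tool", "data": {
  "series": [
    {"travel": [0,0,0],"angular": [0,0,0]}
  ]
}}

```text
time: 31.45
position: [0.5356, 0.326, 0.0178]
tool_rot: [0.002, 3.139, 0.002]
ft_force: [1.4, 0.1, -0.4]
grip_width: 0.265
```

Request:
{"op": "servo_tool", "data": {
  "series": [
    {"travel": [0.001,-0.001,0.007],"angular": [0,0,0]},
    {"travel": [0,0,0.002],"angular": [0,0,0]},
    {"travel": [0,0,0],"angular": [0,0,0]}
  ]
}}

```text
time: 31.75
position: [0.5331, 0.3244, 0.0069]
tool_rot: [-0.001, -3.141, 0.001]
ft_force: [-0.8, 0.1, 0.2]
grip_width: 0.263
```

Request:
{"op": "servo_tool", "data": {
  "series": [
    {"travel": [0,0,0],"angular": [0,0,0]}
  ]
}}

```text
time: 31.85
position: [0.5335, 0.3246, 0.0073]
tool_rot: [0.001, 3.142, 0.0]
ft_force: [-0.0, 0.1, -0.5]
grip_width: 0.267
```

Request:
{"op": "servo_tool", "data": {
  "series": [
    {"travel": [0,0,0],"angular": [0,0,0]},
    {"travel": [0,0,0],"angular": [0,0,0]},
    {"travel": [0,0,0],"angular": [0,0,0]},
    {"travel": [0,0,0],"angular": [0,0,0]}
  ],
  "claw": 0.036
}}

```text
time: 32.25
position: [0.5337, 0.3246, 0.0074]
tool_rot: [0.001, 3.141, 0.0]
ft_force: [0.4, 0.2, -0.3]
grip_width: 0.406
```

Request:
{"op": "servo_tool", "data": {
  "series": [
    {"travel": [0,0,-0.015],"angular": [0,0,0]},
    {"travel": [0,0,-0.04],"angular": [0,0,0]},
    {"travel": [0,0,-0.04],"angular": [0,0,0]},
    {"travel": [0,0,-0.03],"angular": [0,0,0]},
    {"travel": [0,0,0],"angular": [0,0,0]}
  ]
}}

```text
time: 32.75
position: [0.5369, 0.3264, 0.1393]
tool_rot: [0.002, 3.133, 0.01]
ft_force: [0.7, -0.3, 0.3]
grip_width: 0.416
```

Request:
{"op": "servo_tool", "data": {
  "series": [
    {"travel": [0,-0.03,0],"angular": [0,0,0]},
    {"travel": [0,-0.045,-0.02],"angular": [0,0,0]},
    {"travel": [0,-0.045,-0.02],"angular": [0,0,0]},
    {"travel": [0,-0.03,0],"angular": [0,0,0]},
    {"travel": [0,0,0],"angular": [0,0,0]}
  ]
}}

```text
time: 33.25
position: [0.5346, 0.1682, 0.1739]
tool_rot: [0.015, 3.139, -0.001]
ft_force: [0.2, -0.0, -0.2]
grip_width: 0.414
```

```bash
python3 - <<'E'
from h import *
c=wrist('w27'); s=ctrl.get_state(); print(s['position'],s['grip_width'])
b=save('scene','s10.png')[:,:,::-1]
save('top','t10.png')
cv2.imwrite('pics/e9.png',cv2.resize(np.clip(b[140:220,130:250].astype(float)*1.6,0,255).astype(np.uint8),None,fx=6,fy=6,interpolation=cv2.INTER_CUBIC))
E
```

```text
[0.53384246 0.17174344 0.17321353] 0.41358779099863596
```

View pics/w27.png

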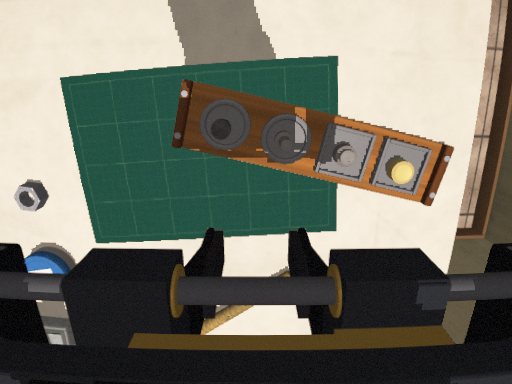

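View pics/e9.png

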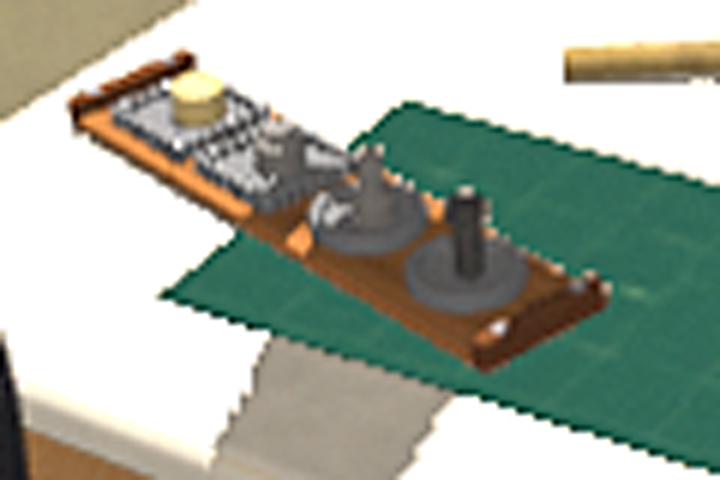

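View pics/t10.png

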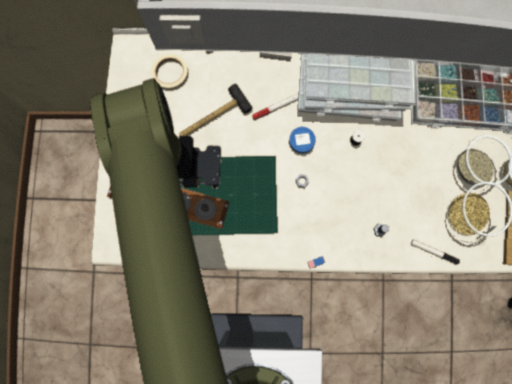

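```bash
python3 - <<'E'
from bench import ctrl
print(ctrl.close_job())
E
```

```text
the job is handed in; nothing more can be done
None
```

All four tools are in the caddy, upright and one to a bin, and I handed the job in at about 33 s. The headed and footed punches are in the two round bins, and the stepped and dished dies are in the two square bins.

**Last checks:** the final wrist and scene pictures show every tool standing inside its bin, with the gripper clear of them. In the last top picture the hex nut (302, 181) and hex bolt (381, 229) are where they started. Reported wrist forces stayed within about 2 N throughout.

**What failed or disagreed:**
- **Missed grasps:** my first two attempts on the headed punch closed on nothing, above its head, and did not move it. The pictures showed the fingertips about 15 mm above the reported TCP height, not 11 mm below it as the interface text says. I set the grasp heights from the pictures after that.
- **Camera offset:** wrist-camera predictions differed from the picture by 2–4 pixels (about 2 mm).
- **Grip readings:** with the footed punch and stepped die held, the opening read about 3–4 mm less than their diameters. Both were still held firmly.
- **Footed punch release:** I let it go roughly 3 mm above the bin floor to keep the fingertips off the rim. It stayed upright.

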